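# Fetch the sample cup from behind the stock on the tray

### The job

The red-lidded sample cup stands on the blue tray behind the brown bottle and the carton. First clear the bottle and the carton onto the dark side mat, then set the cup in the middle of the green coaster, and finally put the bottle and the carton each back where it stood, the carton turned as it was. Keep everything upright and leave the other things alone.

Things in the scene. Friction and masses are not known exactly. Their poses are not given: they have to be found in the camera images.
- tray: Fixed low blue spill tray, 190 mm (its x) by 240 mm (its y). Origin at the centre of its underside, z up, its front (-x) towards the robot. Its deck is 6 mm above the trolley top; the 6 mm thick rim is 12 mm high. A low grip sticks out 16 mm from each side (+y, -y). Two white painted outlines, 77 by 103 mm, mark the two front places, centred at x = -40 mm, y = +62 and -62 mm of the tray.
- side_mat: Fixed flat black rubber mat, 260 mm (its x) by 150 mm (its y), 4 mm thick, to one side of the tray, empty at the start; room for bottle and carton one beyond the other along its x. Origin at the centre of its underside.
- coaster: Fixed flat green round coaster with a thin white ring, 84 mm diameter, 4 mm thick, on the other side of the tray. Origin at the centre of its underside.
- brown_bottle: Loose brown bottle with a black cap, 70 mm diameter, 163 mm tall, about 0.45 kg, in one of the two front places of the tray. Round cap 38 mm diameter from 145 to 163 mm above its foot, a good grip. Origin at the centre of its underside, z up.
- carton: Loose white carton, upright box 66 mm (its x) by 85 mm (its y), 116 mm tall, about 0.22 kg, in the other front place of the tray, to be gripped across its 66 mm, which points fore and aft on the tray (its own x points to the robot at the start). Origin at the centre of its underside, z up.
- cup: Loose white sample cup with a red lid, 60 mm tall, lid 56 mm diameter from 48 to 60 mm, body 51 mm diameter, about 0.07 kg, on the tray's deck behind the two front places and between them. It stands so close behind the taller bottle and carton that a gripper coming down on it would knock them. Origin at the centre of its underside, z up.
- timer: Bystander: small white countdown timer, 34 x 62 x 40 mm. Origin at the centre of its underside. Not to be moved.
- dish_stack: Bystander: stack of round orange and red-brown dishes, 93 mm diameter, 46 mm high. Origin at the centre of its underside. Not to be moved.
- green_cap_bottle: Bystander: small white bottle with a green cap, 42 mm diameter, 80 mm tall. Origin at the centre of its underside. Not to be moved.

How it is judged:
By the outcome, as a careful person would: the job done as asked, in the order asked, and still so for the second after the job is handed in, with the robot touching nothing.
It also fails if it takes over 122 s, if anything falls off the work surface, if the arm or the gripper's body presses on something with over 40 N, if the wrist force passes 120 N, or if a joint passes its speed limit or range.

### The arm

A 7-joint arm with a two-finger parallel gripper is mounted at the origin on a cart in front of the work surface, level with it; the furniture and walls round the work are solid. World frame = base frame: x ahead of the robot, y to its left, z up, the work surface at z = 0. Lengths are in m, angles in degrees, forces in N, time in s.
With the tool pointing down it reaches from about 0.35 to 0.9 m from the base axis. Payload 7.2 kg.
Tool frame: the origin (TCP) lies on the centre line of the jaws, within the pads' length; the fingertips stand 14 mm ahead of it and the grasp point (between the pads) lies 5 mm behind it; x points along the fingers, z is the direction in which the jaws open and shut, and the axes are right-handed (so a half turn about x gives the same grasp; the last joint's range is limited). The gripper opens to 88 mm and grips with 3 to 60 N. Pads are 20 mm wide; open, the fingers measure 115 mm over their backs; the gripper's body (75 mm by 178 mm) begins 61 mm behind the grasp point.
Start: joints at [71.78, 23.554, -0.728, 91.456, 0.321, 64.991, -4.71], TCP at [0.154, -0.606, 0.237] pointing down, gripper open.
Joint ranges: [-169.25, 169.25], [-16.82, 113.86], [-84.01, 82.57], [7.8, 145.47], [-59.2, 239.2], [7.22, 106.19], [-163.78, 163.78]. Speed limits (degrees/s): [136.94, 136.94, 172.46, 172.46, 180, 180, 180].

### API

Orientations are given as [roll, pitch, yaw] about the fixed x, y, z axes, in that order (R = Rz(yaw) Ry(pitch) Rx(roll)).
In Python, from cell import get_obs, read_camera, job_done gives the robot as it stands. The module is installed in compiled form; this text tells all that it offers.
- The arm moves only by the tool move_arm, never from a script. Its arguments are lists of equal length, an entry for each row: "linear": the shift along the tool's x, y, z in units of 30 mm (1.0 is 30 mm), a list of three; "roll": the turn about the tool's x in units of 5 degrees (1.0 is 5 degrees). In form: {"linear": [[dx, dy, dz], ...], "roll": [roll, ...]}. A call has 1 to 8 rows; each row shifts and turns the commanded pose from where the row before left it, along the tool's axes as they then stand; what a row does not reach is not made up. A row lasts 1/8 s, in which the tool goes at most 62.5 mm and 10.7 degrees, less where a joint would pass 70% of its speed; a pose out of reach is approached as far as the arm can. A call is refused whole if a number of a shift passes 1 or a number of a turn 1, either way. A call with a gripper value outside its range is refused whole. "grip" is the opening, from 0 (shut) to 1 (fully open), set as the call begins (left out, the last holds). The fingers move at their own pace and stop on an object; the grip force is fixed at half the most. Time passes only in rows, so rows that do not move let the fingers close. It gives the time, the measured TCP pose, the force and the opening at its end, in the units of the state.
- get_obs(): the state, without advancing time (a new reading comes with each control period).
- read_camera(name): name is "scene" or "top" or "wrist"; returns a dict with "pixels" (400x640x3 uint8, red, green, blue), "fx", "fy", "cx", "cy" (pixels), "R" (3x3) and "t" (3): a world point X has camera coordinates R X + t; the wrist camera has in their place "mount" (4x4, takes a point from camera to tool coordinates, whose origin is the TCP and whose axes are the tool frame's). Camera axes: x right, y down, z forward; pixel columns grow to the right and rows downward; lengths in m; the calibration is good to about 2 mm. A picture is of the moment at which its call begins: read the wrist's pose just before it. There is no depth.
- job_done(): hands the job in, once; it reports no verdict.
The state is a dict: "t": time; "q": joint angles; "joint_vel": joint speeds; "effort": joint torques, N m; "tool_pos": TCP position; "tool_rot": TCP orientation; "force": force on the tool from outside, world axes, zero at the start; "ft_torque": the same for the moment, N m; "finger_gap": finger opening in m.
Only numpy, scipy, OpenCV 4.12 (cv2) and the standard library are available. Lean on these libraries where they do the work, as an engineer would, in place of code of your own. Each camera call takes 0.05 s, during which the arm holds its last target.

## Working session

There is one attempt and no reset: what is moved stays moved. The work goes in short steps, Python scripts to look and compute and a tool call to move; the robot and the scene stay as the last step left them, time stands still between calls to the robot, and variables do not carry over. Pictures are saved under pics/ and viewed, and the job is handed in when it is done.

Besides the shell and the picture viewer there is one more tool, called after ">>>" by a JSON object that holds its "method" and its "body", one argument or row to a line. move_arm: Moves the arm, as the interface text tells. Its arguments: {"type":"object","properties":{"linear":{"type":"array"},"roll":{"type":"array"},"grip":{"type":"number"}},"required":["linear","roll"]}

```bash
mkdir -p pics; python3 - <<'E'
from cell import *
import cv2,numpy as np
o=get_obs();print({k:np.round(v,3) for k,v in o.items()})
for n in("scene","top"):
    c=read_camera(n);cv2.imwrite(f"pics/{n}0.png",c["pixels"][:,:,::-1]);np.savez(f"{n}0.npz",**c)
    print(n,c["fx"],c["cx"],np.round(c["R"],3).tolist(),c["t"])
c=read_camera("wrist");print(np.round(c["mount"],3).tolist())
E
```

```text
{'t': np.float64(0.0), 'q': array([71.781, 23.599, -0.728, 91.503,  0.321, 64.99 , -4.71 ]), 'joint_vel': array([ 0.027, -0.004, -0.077,  0.021,  0.123,  0.008, -0.003]), 'effort': array([ 0.0000e+00, -5.8796e+01,  6.4200e-01, -2.9108e+01, -5.4000e-02,
        1.8000e-02,  0.0000e+00]), 'tool_pos': array([ 0.154, -0.605,  0.236]), 'tool_rot': array([-175.771,   89.91 ,  108.541]), 'force': array([ 0.354, -0.749,  0.533]), 'ft_torque': array([-0.031,  0.003, -0.023]), 'finger_gap': np.float64(0.088)}
scene 374.0538517365605 314.15359372771053 [[-0.793, -0.609, -0.002], [-0.538, 0.701, -0.469], [0.287, -0.371, -0.883]] [0.44439999 0.32855738 0.7639588 ]
top 379.4007360366809 315.3218568052562 [[-0.006, -1.0, 0.005], [-0.993, 0.005, -0.117], [0.117, -0.006, -0.993]] [-0.0074354   0.56017322  1.10260197]
[[0.0, -0.305, 0.952, -0.148], [-0.0, -0.952, -0.305, 0.083], [1.0, -0.0, -0.0, 0.0], [0.0, 0.0, 0.0, 1.0]]
```

View pics/scene0.png

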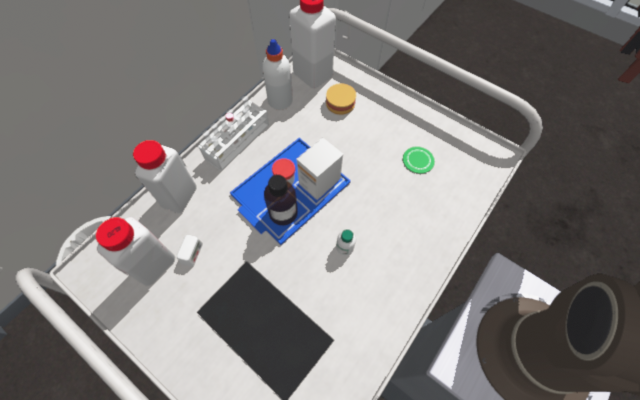

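View pics/top0.png

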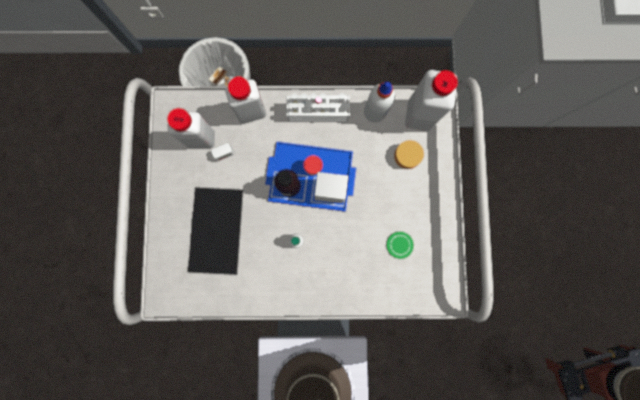

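The scene image shows the blue tray at (290,190), with the bottle at (281,200), the carton at (320,170) and the cup at (284,170). The top image shows the mat at (215,230) and the coaster at (400,245). Next I'll measure coarsely.

```bash
cat > h.py <<'E'
import numpy as np,cv2
from scipy.spatial.transform import Rotation as Ro
def load(f): return dict(np.load(f))
def ray(c,uv):
    d=np.array([(uv[0]-c["cx"])/c["fx"],(uv[1]-c["cy"])/c["fy"],1.])
    R=c["R"];o=-R.T@c["t"];return o,R.T@d
def onz(c,uv,z):
    o,d=ray(c,uv);return o+d*(z-o[2])/d[2]
def proj(c,X):
    p=c["R"]@np.asarray(X)+c["t"];return np.array([c["cx"]+c["fx"]*p[0]/p[2],c["cy"]+c["fy"]*p[1]/p[2]])
def grabwrist(name):
    from cell import get_obs,read_camera
    o=get_obs();c=read_camera("wrist")
    T=np.eye(4);T[:3,:3]=Ro.from_euler("xyz",o["tool_rot"],degrees=True).as_matrix();T[:3,3]=o["tool_pos"]
    W=T@c["mount"];c["R"]=W[:3,:3].T;c["t"]=-W[:3,:3].T@W[:3,3]
    np.savez(name+".npz",**c);cv2.imwrite(f"pics/{name}.png",c["pixels"][:,:,::-1]);return c
def blobs(c,lo,hi,minA=30):
    hsv=cv2.cvtColor(c["pixels"],cv2.COLOR_RGB2HSV)
    m=cv2.inRange(hsv,np.array(lo),np.array(hi))
    n,l,s,ce=cv2.connectedComponentsWithStats(m)
    return [(s[i,4],ce[i],s[i,:4],l==i) for i in range(1,n) if s[i,4]>=minA]
def corners(mask):
    k,_=cv2.findContours(mask.astype(np.uint8),cv2.RETR_EXTERNAL,cv2.CHAIN_APPROX_NONE)
    k=max(k,key=cv2.contourArea);return cv2.minAreaRect(k)
E
python3 - <<'E'
from h import *
c=load("top0.npz")
for nm,lo,hi,z in[("blue",(105,150,60),(125,255,255),.01),("green",(50,120,80),(80,255,255),.004),("red",(0,180,100),(5,255,255),.06),("black",(0,0,0),(179,255,45),.004),("orange",(8,120,100),(22,255,255),.046)]:
    for a,ce,s,m in blobs(c,lo,hi,60):
        r=corners(m)
        if s[1]>330 or s[1]<80:continue
        print(nm,a,ce.round(1),s,onz(c,ce,z).round(3),[onz(c,p,z)[:2].round(3).tolist() for p in cv2.boxPoints(r)])
for n,bx in(("top0",(250,130,120,100)),("scene0",(220,120,160,130))):
    im=cv2.imread(f"pics/{n}.png");x,y,w,h=bx;cv2.imwrite(f"pics/{n}_z.png",cv2.resize(im[y:y+h,x:x+w],None,fx=4.5,fy=4.5,interpolation=cv2.INTER_CUBIC))
E
```

```text
blue 92 [385.8  87.5] [381  82  10  12] [ 0.917 -0.236  0.01 ] [[0.935, -0.221], [0.935, -0.25], [0.898, -0.249], [0.898, -0.22]]
blue 1876 [309.9 161.2] [266 143  89  52] [0.68  0.005 0.01 ] [[0.611, 0.142], [0.744, 0.126], [0.707, -0.141], [0.575, -0.122]]
blue 129 [300.2 188.1] [292 176  13  23] [0.596 0.035 0.01 ] [[0.569, 0.061], [0.636, 0.05], [0.63, 0.019], [0.564, 0.03]]
blue 389 [306.5 198.6] [269 176  76  35] [0.564 0.016 0.01 ] [[0.558, 0.132], [0.65, 0.121], [0.619, -0.11], [0.527, -0.097]]
green 395 [399.5 244.7] [387 232  26  26] [ 0.422 -0.265  0.004] [[0.386, -0.226], [0.461, -0.228], [0.46, -0.304], [0.385, -0.302]]
black 207 [ 21.6 108.4] [ 8 91 32 34] [0.855 0.911 0.004] [[0.842, 0.975], [0.933, 0.891], [0.882, 0.841], [0.793, 0.925]]
black 160 [ 57.5 119.7] [ 48 107  19  25] [0.818 0.796 0.004] [[0.838, 0.838], [0.859, 0.772], [0.801, 0.751], [0.78, 0.816]]
black 224 [104. 131.] [ 93 117  25  33] [0.78  0.648 0.004] [[0.818, 0.69], [0.832, 0.62], [0.731, 0.597], [0.718, 0.666]]
black 404 [515.  133.5] [486 128  64  19] [ 0.767 -0.639  0.004] [[0.785, -0.549], [0.7
[... 4335 characters left out ...]
[0.203, -0.326], [0.15, -0.968], [-0.066, -0.928]]
black 82 [369.6 331.2] [363 323  13  19] [ 0.169 -0.168  0.004] [[0.193, -0.15], [0.193, -0.185], [0.141, -0.184], [0.142, -0.149]]
black 113 [388.3 332.2] [376 323  20  21] [ 0.166 -0.224  0.004] [[0.166, -0.183], [0.21, -0.217], [0.177, -0.263], [0.133, -0.229]]
black 492 [157.8 339.8] [132 324  49  36] [0.15  0.454 0.004] [[0.191, 0.533], [0.194, 0.391], [0.097, 0.384], [0.093, 0.525]]
black 88 [250.8 341.4] [240 328  19  25] [0.143 0.181 0.004] [[0.127, 0.22], [0.184, 0.176], [0.161, 0.144], [0.104, 0.188]]
orange 574 [408.5 154.1] [395 141  28  27] [ 0.692 -0.291  0.046] [[0.69, -0.235], [0.75, -0.296], [0.696, -0.347], [0.636, -0.286]]
```

View pics/top0_z.png

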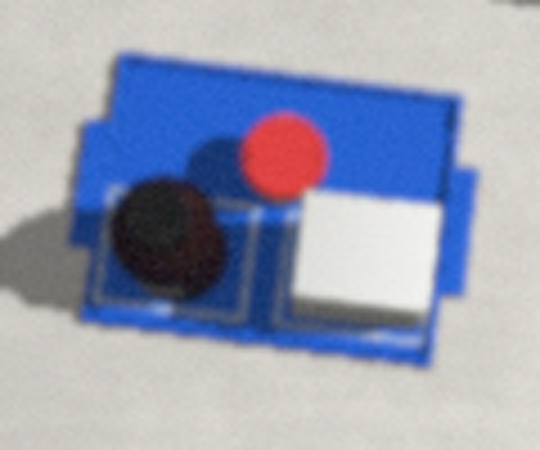

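```bash
cat > plan.py <<'E'
import sys
from h import *
from cell import get_obs
def delta(target,yaw_z=None):
    o=get_obs();R=Ro.from_euler("xyz",o["tool_rot"],degrees=True).as_matrix()
    d=np.asarray(target)-o["tool_pos"]
    print("pos",o["tool_pos"].round(4),"t",o["t"].round(2),"F",o["force"].round(1),"gap",round(float(o["finger_gap"]),4))
    za=np.degrees(np.arctan2(R[1,2],R[0,2]));print("tool z heading",za.round(2),"y heading",np.degrees(np.arctan2(R[1,1],R[0,1])).round(2),"tilt",np.degrees(np.arccos(-R[2,0])).round(2))
    print("units tool-axes now",(R.T@d/0.03).round(3))
    if yaw_z is not None:
        # roll about tool x (down) +r lowers heading by r
        r=-((yaw_z-za+180)%360-180);R2=R@Ro.from_euler("x",r,degrees=True).as_matrix()
        print("roll units",round(r/5,3),"then units",(R2.T@d/0.03).round(3))
if __name__=="__main__":
    a=[float(v) for v in sys.argv[1:]];delta(a[:3],a[3] if len(a)>3 else None)
E
python3 plan.py 0.6 0.02 0.42 -5; python3 plan.py 0.6 0.02 0.42 175
python3 - <<'E'
from h import *
for n in("top0","scene0"):
    c=load(n+".npz");print(n,proj(c,[.154,-.606,.237]),c["fx"],(-c["R"].T@c["t"]).round(3))
for a,b in((480,480),(480,320)):
    for z in(0,.1,.2): print(z,onz(load("top0.npz"),(478,200),z),onz(load("scene0.npz"),(530,130),z))
E
```

```text
top0 [570.95390376 359.5012426 ] 379.4007360366809 [ 0.428 -0.004  1.16 ]
scene0 [628.11945772  60.04781466] 374.0538517365605 [0.31  0.324 0.83 ]
0 [ 0.55772616 -0.51280166  0.        ] [ 0.22572144 -0.53808759  0.        ]
0.1 [ 0.54653159 -0.46892493  0.1       ] [ 0.23586601 -0.43423599  0.1       ]
0.2 [ 0.53533702 -0.42504821  0.2       ] [ 0.24601058 -0.33038438  0.2       ]
0 [ 0.55772616 -0.51280166  0.        ] [ 0.22572144 -0.53808759  0.        ]
0.1 [ 0.54653159 -0.46892493  0.1       ] [ 0.23586601 -0.43423599  0.1       ]
0.2 [ 0.53533702 -0.42504821  0.2       ] [ 0.24601058 -0.33038438  0.2       ]Traceback (most recent call last):
  File "plan.py", line 15, in <module>
    a=[float(v) for v in sys.argv[1:]];delta(a[:3],a[3] if len(a)>3 else None)
                                       ~~~~~^^^^^^^^^^^^^^^^^^^^^^^^^^^^^^^^^^
  File "plan.py", line 7, in delta
    print("pos",o["tool_pos"].round(4),"t",o["t"].round(2),"F",o["force"].round(1),"gap",round(float(o["finger_gap"]),4))
                                           ^^^^^^^^^^^^
AttributeError: 'float' object has no attribute 'round'
Traceback (most recent call last):
  File "plan.py", line 15, in <module>
    a=[float(v) for v in sys.argv[1:]];delta(a[:3],a[3] if len(a)>3 else None)
                                       ~~~~~^^^^^^^^^^^^^^^^^^^^^^^^^^^^^^^^^^
  File "plan.py", line 7, in delta
    print("pos",o["tool_pos"].round(4),"t",o["t"].round(2),"F",o["force"].round(1),"gap",round(float(o["finger_gap"]),4))
                                           ^^^^^^^^^^^^
AttributeError: 'float' object has no attribute 'round'
```

```bash
sed -i 's/o\["t"\].round(2)/round(float(o["t"]),2)/' plan.py; python3 plan.py 0.56 0.02 0.42 -5; python3 plan.py 0.56 0.02 0.42 175
```

```text
pos [ 0.1544 -0.6053  0.236 ] t 0.15 F [ 0.3 -0.2  1.3] gap 0.0877
tool z heading -75.68 y heading 14.32 tilt 0.07
units tool-axes now [ -6.114  18.254 -16.859]
roll units -14.137 then units [-6.114 21.948 11.649]
pos [ 0.1544 -0.6053  0.236 ] t 0.15 F [ 0.3 -0.2  1.3] gap 0.0877
tool z heading -75.68 y heading 14.32 tilt 0.07
units tool-axes now [ -6.114  18.254 -16.859]
roll units 21.863 then units [ -6.114 -21.948 -11.649]
```

>>> {"method": "move_arm", "body": {
  "linear": [
    [-1,0,0],
    [-1,0,0],
    [-1,0,0],
    [-1,0,0],
    [-1,0,0],
    [-1,0,0]
  ],
  "roll": [0,0,0,0,0,0],
  "grip": 1
}}

```text
t: 0.9
tool_pos: [0.1544, -0.6054, 0.4173]
tool_rot: [-173.7, 90.0, 110.6]
force: [0.0, -0.2, 0.2]
finger_gap: 0.088
```

>>> {"method": "move_arm", "body": {
  "linear": [
    [0,0.75,-0.7],
    [0,0.75,-0.7],
    [0,0.75,-0.7],
    [0,0.75,-0.7],
    [0,0.75,-0.7],
    [0,0.75,-0.7],
    [0,0.75,-0.7],
    [0,0.75,-0.7]
  ],
  "roll": [0,0,0,0,0,0,0,0]
}}

```text
t: 1.9
tool_pos: [0.2877, -0.3973, 0.4165]
tool_rot: [-144.9, 90.0, 139.4]
force: [0.0, 0.2, -0.5]
finger_gap: 0.0883
```

>>> {"method": "move_arm", "body": {
  "linear": [
    [0,0.75,-0.7],
    [0,0.75,-0.7],
    [0,0.75,-0.7],
    [0,0.75,-0.7],
    [0,0.75,-0.7],
    [0,0.75,-0.7],
    [0,0.75,-0.7],
    [0,0.75,-0.7]
  ],
  "roll": [0,0,0,0,0,0,0,0]
}}

```text
t: 2.9
tool_pos: [0.4205, -0.1901, 0.4165]
tool_rot: [-97.7, 90.0, -173.4]
force: [-0.2, -0.4, 0.1]
finger_gap: 0.0878
```

>>> {"method": "move_arm", "body": {
  "linear": [
    [0,0.75,-0.7],
    [0,0.75,-0.7],
    [0,0.75,-0.7],
    [0,0.75,-0.7],
    [0,0.75,-0.7],
    [0,0.75,-0.7],
    [0,0.75,-0.7],
    [0,0.75,-0.7]
  ],
  "roll": [0,0,0,0,0,0,0,0]
}}

```text
t: 3.9
tool_pos: [0.5535, 0.017, 0.4164]
tool_rot: [-84.7, 90.0, -160.4]
force: [-0.5, -0.0, 0.2]
finger_gap: 0.0879
```

>>> {"method": "move_arm", "body": {
  "linear": [
    [0,0,0],
    [0,0,0],
    [0,0,0],
    [0,0,0],
    [0,0,0],
    [0,0,0],
    [0,0,0],
    [0,0,0]
  ],
  "roll": [-1,-1,-1,-1,-1,-1,-1,-1]
}}

```text
t: 4.9
tool_pos: [0.553, 0.0162, 0.4164]
tool_rot: [-135.7, 90.0, -171.2]
force: [-0.1, -0.1, -0.7]
finger_gap: 0.0877
```

>>> {"method": "move_arm", "body": {
  "linear": [
    [0,0,0],
    [0,0,0],
    [0,0,0],
    [0,0,0],
    [0,0,0],
    [0,0,0],
    [0,0,0]
  ],
  "roll": [-1,-1,-1,-1,-1,-1,0]
}}

```text
t: 5.78
tool_pos: [0.553, 0.0161, 0.4164]
tool_rot: [-177.1, 90.0, 177.2]
force: [0.2, 0.0, 0.2]
finger_gap: 0.088
```

```bash
python3 plan.py 0.56 0.02 0.42 -5; python3 -c "
from h import *
grabwrist('w1')"
```

```text
pos [0.553  0.0161 0.4164] t 5.78 F [0.2 0.  0.2] gap 0.088
tool z heading -5.73 y heading 84.27 tilt 0.03
units tool-axes now [-0.121  0.152  0.219]
roll units -0.145 then units [-0.121  0.149  0.221]
```

View pics/w1.png

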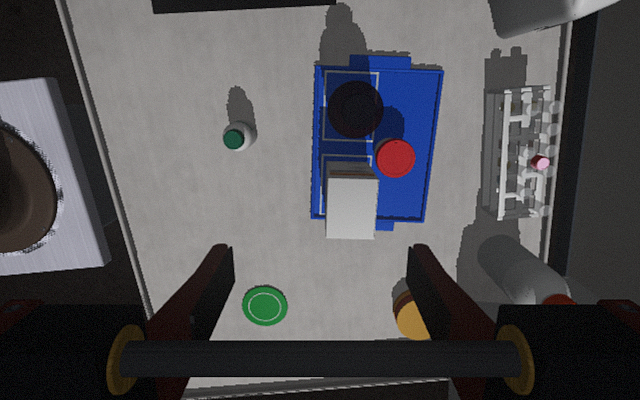

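```bash
python3 - <<'E'
from h import *
c=load("w1.npz");print(c["fx"],(-c["R"].T@c["t"]).round(3))
im=cv2.imread("pics/w1.png");cv2.imwrite("pics/w1_z.png",cv2.resize(im[40:260,290:460],None,fx=2.7,fy=2.7,interpolation=cv2.INTER_CUBIC))
def fitc(m,z):
    k,_=cv2.findContours(m.astype(np.uint8),cv2.RETR_EXTERNAL,cv2.CHAIN_APPROX_NONE)
    k=max(k,key=cv2.contourArea)
    P=np.array([onz(c,p[0].astype(float),z)[:2] for p in k],np.float32)
    return P
for nm,lo,hi,z in[("green",(50,120,60),(80,255,255),.004),("red",(0,180,80),(5,255,255),.066),("redB",(172,150,80),(179,255,255),.066),("orange",(8,120,80),(22,255,255),.046),("greencap",(75,100,30),(95,255,255),.08)]:
    for a,ce,s,m in blobs(c,lo,hi,100):
        if s[1]>320 and nm!="orange":continue
        P=fitc(m,z);(x,y),r=cv2.minEnclosingCircle(P);e=cv2.fitEllipse(P)
        print(nm,a,ce.round(1),s,onz(c,ce,z)[:2].round(4),"circ",round(x,4),round(y,4),round(2*r,4),np.round(e[0],4),np.round(e[1],4))
E
```

```text
355.08248422797834 [0.56  0.1   0.564]
green 223 [232.3 139.6] [224 131  18  18] [0.4154 0.0385] circ 0.4158 0.0385 0.0283 [0.4154 0.0385] [0.0251 0.027 ]
green 596 [264.5 304.5] [242 287  45  39] [ 0.4216 -0.2624] circ 0.4207 -0.2655 0.083 [ 0.4209 -0.2654] [0.0802 0.0807]
green 589 [264.2 306.6] [250 294  29  26] [ 0.4204 -0.2666] circ 0.4206 -0.2669 0.0541 [ 0.4204 -0.2669] [0.0521 0.0522]
redB 926 [395.3 157.7] [377 140  38  37] [ 0.6566 -0.003 ] circ 0.6566 -0.0042 0.0541 [ 0.6564 -0.0035] [0.0494 0.0517]
orange 856 [411.7 322.3] [396 301  34  40] [ 0.6782 -0.2954] circ 0.6909 -0.2921 0.0826 [ 0.6783 -0.2957] [0.0457 0.0849]
greencap 268 [232.7 139.6] [224 131  20  18] [0.4357 0.0467] circ 0.4366 0.0465 0.0266 [0.4357 0.0466] [0.023  0.0249]
```

View pics/w1_z.png

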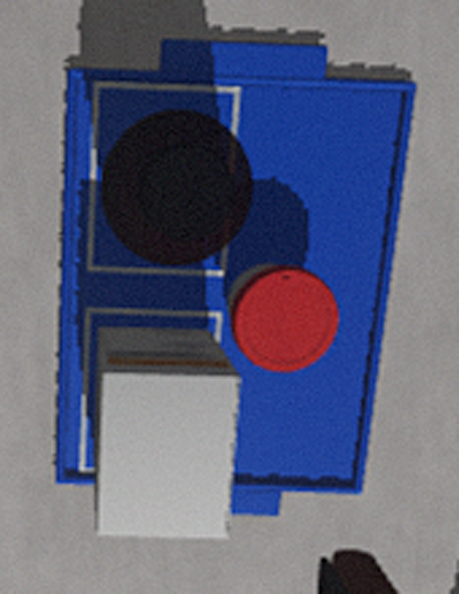

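```bash
python3 - <<'E'
from h import *
c=load("w1.npz");px=c["pixels"]
hsv=cv2.cvtColor(px,cv2.COLOR_RGB2HSV);g=cv2.cvtColor(px,cv2.COLOR_RGB2GRAY)
q=lambda x,y:(290+(x+.5)/2.7-.5,40+(y+.5)/2.7-.5)
# tray edges: blue mask, per edge sample points by scanning
m=cv2.inRange(hsv,(105,120,20),(125,255,255));m=cv2.morphologyEx(m,cv2.MORPH_OPEN,np.ones((3,3)))
def line(P):
    vx,vy,x,y=cv2.fitLine(np.array(P,np.float32),cv2.DIST_HUBER,0,.01,.01).ravel();return np.array([x,y]),np.array([vx,vy])
back=[onz(c,(np.where(m[r,380:460])[0].max()+380+.5,r),.012)[:2] for r in range(78,218)]
front=[onz(c,(np.where(m[r,295:380])[0].min()+295-.5,r),.012)[:2] for r in range(72,215) if m[r,295:330].any()]
# +y side (top): columns free of grip ; -y side
top=[onz(c,(x,np.where(m[50:110,x])[0].min()+50-.5),.012)[:2] for x in list(range(417,440))]
bot=[onz(c,(x,np.where(m[180:235,x])[0].max()+180+.5),.012)[:2] for x in list(range(400,421))]
for n,P in(("back",back),("front",front),("+y",top),("-y",bot)):
    p,v=line(P);print(n,p.round(4),"ang",np.degrees(np.arctan2(v[1],v[0])).round(2))
L={n:line(P) for n,P in(("b",back),("f",front),("t",top),("o",bot))}
th=np.radians(-4.5)
for d in(-4,-5,-6):
    th=np.radians(d);ux=np.array([np.cos(th),np.sin(th)]);uy=np.array([-ux[1],ux[0]])
    b=np.median(np.array(back)@ux);f=np.median(np.array(front)@ux);t=np.median(np.array(top)@uy);o=np.median(np.array(bot)@uy)
    print(d,"len x",round(b-f,4),"y",round(t-o,4),"centre",(ux*(b+f)/2+uy*(t+o)/2).round(4))
# carton top
w=((hsv[...,1]<40)&(g>125)).astype(np.uint8)
print("V carton",g[200,350],"table",g[150,290])
for a,b in(((101,373),(240,375)),((240,375),(228,538)),((228,538),(97,534)),((97,534),(101,373))):
    A=onz(c,q(*a),.122)[:2];B=onz(c,q(*b),.122)[:2];print("carton",A.round(4),np.linalg.norm(B-A).round(4),np.degrees(np.arctan2(*(B-A)[::-1])).round(1))
cs=np.mean([onz(c,q(*a),.122)[:2] for a in((101,373),(240,375),(228,538),(97,534))],0);print("carton centre",cs.round(4))
z=cv2.resize(px[60:180,300:420],None,fx=5,fy=5,interpolation=cv2.INTER_CUBIC);cv2.imwrite("pics/w1_b.png",np.clip(z[:,:,::-1].astype(float)*4,0,255).astype(np.uint8))
E
```

```text
back [ 0.7259 -0.0061] ang 82.2
front [0.5396 0.0196] ang 82.23
+y [0.72   0.1115] ang -9.09
-y [ 0.6858 -0.1239] ang -9.67
-4 len x 0.1874 y 0.2362 centre [ 0.6326 -0.0013]
-5 len x 0.1875 y 0.2364 centre [ 6.325e-01 -1.000e-04]
-6 len x 0.1877 y 0.2367 centre [0.6325 0.0012]
V carton 165 table 148
carton [ 0.558  -0.0087] 0.0659 -6.6
carton [ 0.6235 -0.0162] 0.0838 -97.0
carton [ 0.6133 -0.0994] 0.0656 172.4
carton [ 0.5483 -0.0907] 0.0826 83.2
carton centre [ 0.5858 -0.0538]
```

View pics/w1_b.png

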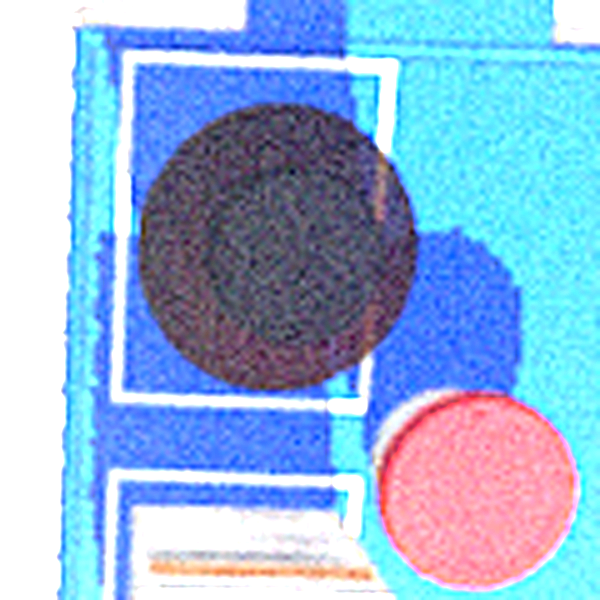

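```bash
python3 - <<'E'
from h import *
c=load("w1.npz")
print("cap",onz(c,(358.2,110.8),.169),"body",onz(c,(355.1,108.9),.12))
t=load("top0.npz")
for a,ce,s,m in blobs(t,(172,150,80),(179,255,255),100)+blobs(t,(0,150,80),(4,255,255),100): print("red",ce.round(1),onz(t,ce,.066).round(4))
print("cap top est px",proj(t,[.6013,.0703,.169]).round(1),"carton c",onz(t,(250+367/4.5,130+253/4.5),.122).round(4))
print("cap top view",onz(t,(250+160/4.5,130+215/4.5),.169).round(4))
E
python3 plan.py 0.5855 -0.0535 0.26 -7.2
```

```text
cap [0.59862295 0.07340478 0.169     ] body [0.59982849 0.07275035 0.12      ]
red [444.7  82.2] [ 0.9086 -0.4032  0.066 ]
red [238.7  87.8] [0.8935 0.2178 0.066 ]
red [178.9 119.4] [0.7961 0.3935 0.066 ]
red [312.5 165. ] [ 0.6562 -0.0028  0.066 ]
cap top est px [284.9 177.6] carton c [ 0.5846 -0.0552  0.122 ]
cap top view [0.6008 0.0687 0.169 ]
pos [0.5531 0.0161 0.4164] t 5.83 F [0.3 0.8 0.7] gap 0.0875
tool z heading -5.81 y heading 84.19 tilt 0.02
units tool-axes now [ 5.214 -2.199  1.311]
roll units 0.279 then units [ 5.214 -2.166  1.365]
```

>>> {"method": "move_arm", "body": {
  "linear": [
    [0.65,-0.27,0.17],
    [0.65,-0.27,0.17],
    [0.65,-0.27,0.17],
    [0.65,-0.27,0.17],
    [0.65,-0.27,0.17],
    [0.65,-0.27,0.17],
    [0.65,-0.27,0.17],
    [0.65,-0.27,0.17]
  ],
  "roll": [0.28,0,0,0,0,0,0,0]
}}

```text
t: 6.82
tool_pos: [0.5861, -0.0536, 0.2593]
tool_rot: [154.2, 90.0, 147.1]
force: [-0.8, -0.1, -0.5]
finger_gap: 0.088
```

```bash
python3 plan.py 0.5855 -0.0535 0.1 -7.2;  python3 -c "
from h import *
grabwrist('w2')"
```

```text
pos [ 0.5861 -0.0536  0.2593] t 6.83 F [-0.8 -0.1 -0.5] gap 0.088
tool z heading -7.09 y heading 82.91 tilt 0.01
units tool-axes now [ 5.31  0.   -0.02]
roll units 0.022 then units [ 5.31  0.   -0.02]
```

View pics/w2.png

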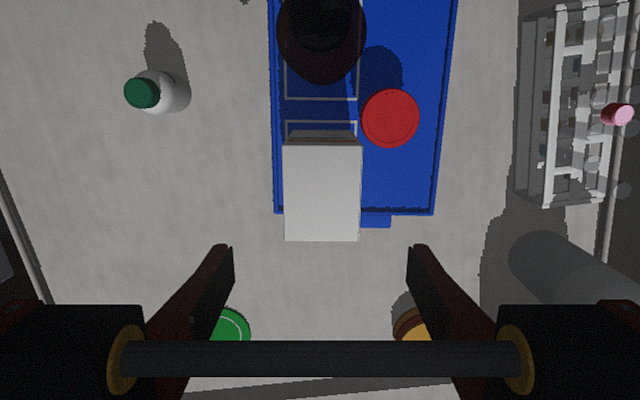

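```bash
python3 - <<'E'
from h import *
c=load("w2.npz");px=c["pixels"];g=cv2.cvtColor(px,cv2.COLOR_RGB2GRAY)
m=np.zeros_like(g);m[140:250,278:370]=(g[140:250,278:370]>150)
hsv=cv2.cvtColor(px,cv2.COLOR_RGB2HSV)
print(g[200,280:292],g[200,352:368],g[136:150,320],g[232:250,320])
# edges by gradient
def L(P):
    P=np.array(P,np.float32);vx,vy,x,y=cv2.fitLine(P,cv2.DIST_HUBER,0,.01,.01).ravel();return np.array([x,y,1]),np.array([vx,vy,0])
gx=np.abs(cv2.Sobel(cv2.GaussianBlur(g,(3,3),0),cv2.CV_32F,1,0));gy=np.abs(cv2.Sobel(cv2.GaussianBlur(g,(3,3),0),cv2.CV_32F,0,1))
def pk(a,i):
    j=int(a.argmax());
    return i+j if j in(0,len(a)-1) else i+j+.5*(a[j-1]-a[j+1])/(a[j-1]-2*a[j]+a[j+1])
l=L([(pk(gx[r,279:290],279),r) for r in range(155,205)]);ri=L([(pk(gx[r,354:368],354),r) for r in range(155,205)])
t=L([(x,pk(gy[140:150,x],140)) for x in range(292,355)]);b=L([(x,pk(gy[235:246,x],235)) for x in range(292,355)])
def X(a,b):
    p=np.cross(np.cross(a[0],a[0]+a[1]),np.cross(b[0],b[0]+b[1]));return p[:2]/p[2]
C=[X(t,l),X(t,ri),X(b,ri),X(b,l)];print(np.round(C,1).tolist())
W=np.array([onz(c,p,.122)[:2] for p in C]);print(W.round(4),W.mean(0).round(4))
for i in range(4):
    d=W[(i+1)%4]-W[i];print(np.linalg.norm(d).round(4),np.degrees(np.arctan2(d[1],d[0])).round(2))
for a,ce,s,m in blobs(c,(170,150,60),(179,255,255),500):
    if s[1]<200: print("cup",onz(c,ce,.066).round(4),ce)
E
```

```text
[ 72  66  63 127 174 170 164 166 161 166 162 162] [168 170 171 167 168 169 170 150 103  70  61  60  67  67  65  63] [ 66  48  45  55  43  50  64  67  62 106 139 161 151 152] [171 173 177 177 177 177 174 176 178 159 141 145 141 143 145 142 150 144]
[[281.3, 144.9], [362.7, 145.5], [358.0, 241.0], [284.1, 240.8]]
[[ 0.559  -0.0087]
 [ 0.6237 -0.0172]
 [ 0.6123 -0.0996]
 [ 0.5483 -0.0915]] [ 0.5858 -0.0542]
0.0652 -7.53
0.0832 -97.87
0.0645 172.75
0.0835 82.62
cup [ 0.657  -0.0036  0.066 ] [390.04383681 117.61241319]
```

>>> {"method": "move_arm", "body": {
  "linear": [
    [0.8,-0.02,0],
    [0.8,0,0],
    [0.8,0,0],
    [0.8,0,0],
    [0.8,0,0],
    [0.7,0,0],
    [0.6,0,0],
    [0,0,0]
  ],
  "roll": [0.08,0,0,0,0,0,0,0]
}}

```text
t: 7.88
tool_pos: [0.585, -0.0535, 0.1004]
tool_rot: [178.5, 89.9, 171.0]
force: [-0.0, 0.0, 0.5]
finger_gap: 0.0878
```

>>> {"method": "move_arm", "body": {
  "linear": [
    [0,0,0],
    [0,0,0],
    [0,0,0],
    [0,0,0],
    [0,0,0],
    [0,0,0]
  ],
  "roll": [0,0,0,0,0,0],
  "grip": 0
}}

```text
t: 8.62
tool_pos: [0.5865, -0.0536, 0.1025]
tool_rot: [-1.9, 89.9, -9.4]
force: [0.7, -0.2, 4.9]
finger_gap: 0.0658
```

```bash
python3 plan.py 0.5855 -0.0535 0.1 -7.2;  python3 -c "
from h import *
grabwrist('w3')"
```

```text
pos [ 0.5865 -0.0536  0.1025] t 8.62 F [ 0.7 -0.2  4.9] gap 0.0658
tool z heading -7.5 y heading 82.5 tilt 0.1
units tool-axes now [ 0.083 -0.001 -0.034]
roll units -0.059 then units [ 0.083 -0.    -0.034]
```

View pics/w3.png

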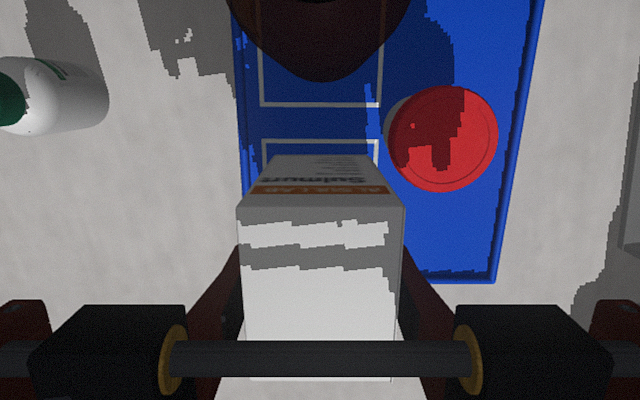

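>>> {"method": "move_arm", "body": {
  "linear": [
    [-0.3,0,0],
    [-0.7,0,0],
    [-1,0,0],
    [-1,0,0],
    [-1,0,0],
    [0,0,-0.6],
    [0,0,-1],
    [0,0,-1]
  ],
  "roll": [0,0,0,0,0,0,0,0]
}}

```text
t: 9.68
tool_pos: [0.5068, -0.0433, 0.2213]
tool_rot: [-178.3, 89.9, 174.2]
force: [-0.2, 0.1, -2.0]
finger_gap: 0.0659
```

>>> {"method": "move_arm", "body": {
  "linear": [
    [0,0,-1],
    [0,0,-1],
    [0,0,0]
  ],
  "roll": [0,0,0]
}}

```text
t: 10.05
tool_pos: [0.4466, -0.0356, 0.2215]
tool_rot: [-133.2, 89.8, -140.7]
force: [0.2, -0.3, -3.2]
finger_gap: 0.066
```

```bash
python3 plan.py 0.405 0.297 0.22 -7.5
```

```text
pos [ 0.4466 -0.0356  0.2215] t 10.05 F [ 0.2 -0.3 -3.2] gap 0.066
tool z heading -7.47 y heading 82.53 tilt 0.15
units tool-axes now [ 0.036 10.813 -2.815]
roll units 0.006 then units [ 0.036 10.812 -2.821]
```

>>> {"method": "move_arm", "body": {
  "linear": [
    [0,0.5,-0.13],
    [0,0.9,-0.23],
    [0,1,-0.26],
    [0,1,-0.26],
    [0,1,-0.26],
    [0,1,-0.26],
    [0,1,-0.26],
    [0,1,-0.26]
  ],
  "roll": [0,0,0,0,0,0,0,0]
}}

```text
t: 11.05
tool_pos: [0.4206, 0.1944, 0.2217]
tool_rot: [112.3, 89.9, 104.8]
force: [0.1, -0.9, -2.5]
finger_gap: 0.066
```

>>> {"method": "move_arm", "body": {
  "linear": [
    [0,1,-0.26],
    [0,1,-0.26],
    [0,0.9,-0.24],
    [0,0.5,-0.14],
    [0,0,0]
  ],
  "roll": [0,0,0,0,0]
}}

```text
t: 11.68
tool_pos: [0.4067, 0.298, 0.2215]
tool_rot: [151.7, 89.9, 144.4]
force: [0.6, 0.2, -3.5]
finger_gap: 0.0658
```

```bash
python3 plan.py 0.405 0.297 0.102 -7.5; python3 -c "
from h import *
from cell import *
c=read_camera('top');cv2.imwrite('pics/t1.png',cv2.resize(c['pixels'][130:330,130:430,::-1],None,fx=2.5,fy=2.5))"
```

```text
pos [0.4067 0.298  0.2215] t 11.68 F [ 0.6  0.2 -3.5] gap 0.0658
tool z heading -7.35 y heading 82.65 tilt 0.07
units tool-axes now [ 3.982 -0.044 -0.047]
roll units 0.03 then units [ 3.982 -0.044 -0.047]
```

View pics/t1.png

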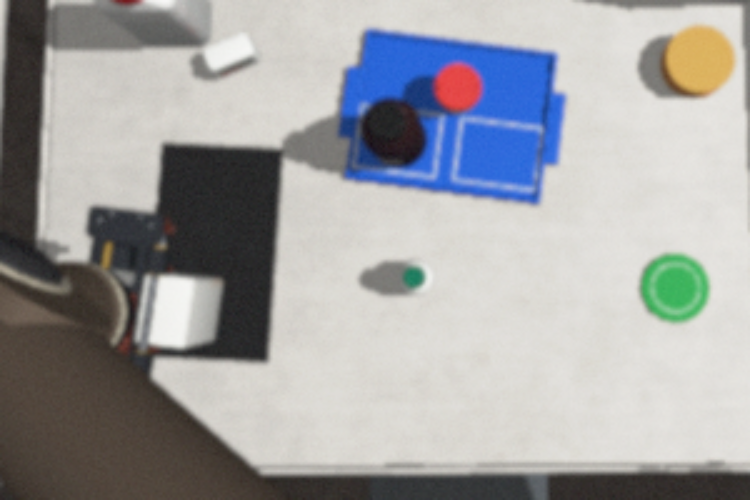

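The top image shows the carton over the near half of the mat (at 180,310). The tray's front right place is empty, and the bottle and cup have not moved.

>>> {"method": "move_arm", "body": {
  "linear": [
    [0.8,-0.04,-0.04],
    [0.9,0,0],
    [0.9,0,0],
    [0.6,0,0],
    [0.4,0,0],
    [0.2,0,0],
    [0.15,0,0],
    [0,0,0]
  ],
  "roll": [0,0,0,0,0,0,0,0]
}}

```text
t: 12.72
tool_pos: [0.406, 0.2957, 0.1033]
tool_rot: [24.8, 90.0, 17.3]
force: [-0.1, -0.3, -2.8]
finger_gap: 0.0662
```

>>> {"method": "move_arm", "body": {
  "linear": [
    [0.05,0,0],
    [0.05,0,0],
    [0,0,0]
  ],
  "roll": [0,0,0]
}}

```text
t: 13.1
tool_pos: [0.4061, 0.2958, 0.1004]
tool_rot: [28.1, 90.0, 20.7]
force: [-0.1, -0.4, 0.7]
finger_gap: 0.066
```

Contact is starting, with the force changed from -2.8 to 0.7. I'll release and rise.

>>> {"method": "move_arm", "body": {
  "linear": [
    [0,0,0],
    [0,0,0],
    [0,0,0],
    [0,0,0],
    [0,0,0]
  ],
  "roll": [0,0,0,0,0],
  "grip": 1
}}

```text
t: 13.72
tool_pos: [0.406, 0.2956, 0.1001]
tool_rot: [6.6, 90.0, -0.8]
force: [0.3, -0.3, 0.4]
finger_gap: 0.0878
```

>>> {"method": "move_arm", "body": {
  "linear": [
    [-0.5,0,0],
    [-1,0,0],
    [-1,0,0],
    [-1,0,0],
    [-1,0,0],
    [-1,0,0]
  ],
  "roll": [0,0,0,0,0,0]
}}

```text
t: 14.48
tool_pos: [0.4056, 0.2958, 0.2672]
tool_rot: [37.7, 90.0, 30.2]
force: [-0.3, -0.7, 0.7]
finger_gap: 0.0882
```

```bash
python3 plan.py 0.5995 0.072 0.26 -7.5; python3 -c "
from h import *
grabwrist('w4')"
```

```text
pos [0.4056 0.2958 0.2672] t 14.47 F [-0.3 -0.7  0.7] gap 0.0882
tool z heading -7.45 y heading 82.55 tilt 0.05
units tool-axes now [ 0.242 -6.56   7.375]
roll units 0.01 then units [ 0.242 -6.554  7.38 ]
```

View pics/w4.png

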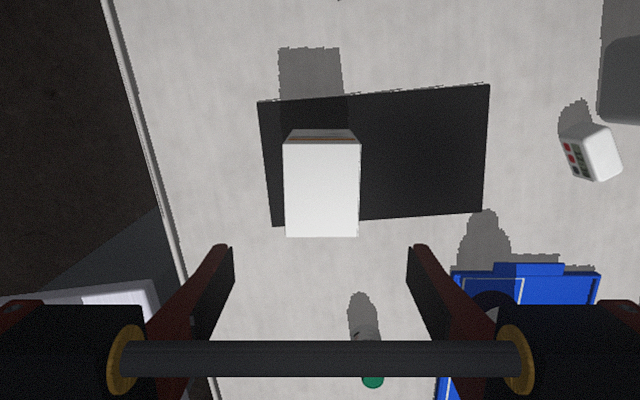

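```bash
python3 - <<'E'
from h import *
c=load("w4.npz")
P=np.array([onz(c,p,.004)[:2] for p in((257,102),(490,84),(482,211),(272,226))]);print("mat",P.round(4).tolist(),P.mean(0).round(4))
Q=np.array([onz(c,p,.120)[:2] for p in((284,143),(361,143),(358,237),(285,236))]);print("carton",Q.round(4).tolist(),Q.mean(0).round(4))
E
```

```text
mat [[0.344, 0.3748], [0.6011, 0.3602], [0.5935, 0.2125], [0.3353, 0.2266]] [0.4685 0.2935]
carton [[0.3802, 0.3409], [0.4434, 0.3326], [0.4327, 0.2491], [0.3677, 0.2586]] [0.406  0.2953]
```

>>> {"method": "move_arm", "body": {
  "linear": [
    [0,-0.6,0.7],
    [0,-0.9,1],
    [0,-0.9,1],
    [0,-0.9,1],
    [0,-0.9,1],
    [0,-0.9,1],
    [0,-0.9,1],
    [0,-0.55,0.68]
  ],
  "roll": [0,0,0,0,0,0,0,0]
}}

```text
t: 15.52
tool_pos: [0.6008, 0.0702, 0.2657]
tool_rot: [9.2, 90.0, 1.6]
force: [-0.6, -0.1, 0.4]
finger_gap: 0.0878
```

>>> {"method": "move_arm", "body": {
  "linear": [
    [0,0,0],
    [0,0,0]
  ],
  "roll": [0,0]
}}

```text
t: 15.78
tool_pos: [0.599, 0.0736, 0.2654]
tool_rot: [113.5, 89.9, 106.1]
force: [0.3, -0.0, 0.5]
finger_gap: 0.0878
```

```bash
python3 plan.py 0.5995 0.072 0.26 -7.5; python3 -c "
from h import *
c=grabwrist('w5')
cv2.imwrite('pics/w5b.png',np.clip(c['pixels'][:,:,::-1].astype(float)*2.5,0,255).astype(np.uint8))"
```

```text
pos [0.599  0.0736 0.2654] t 15.78 F [ 0.3 -0.   0.5] gap 0.0878
tool z heading -7.38 y heading 82.62 tilt 0.06
units tool-axes now [ 0.181 -0.052  0.022]
roll units 0.024 then units [ 0.181 -0.052  0.022]
```

View pics/w5b.png

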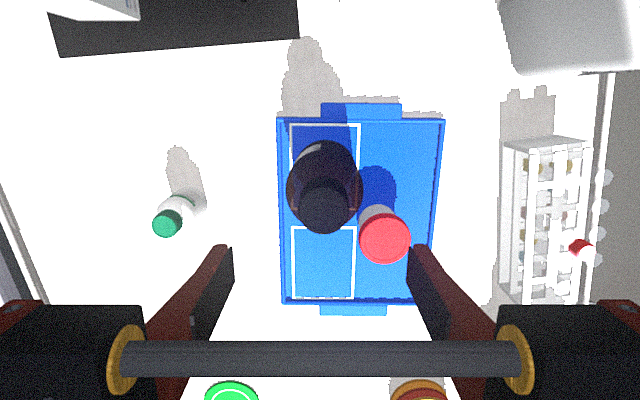

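```bash
python3 - <<'E'
from h import *
c=load("w5.npz")
z=c["pixels"][130:250,270:420,::-1].astype(float);z=cv2.GaussianBlur(z,(3,3),0)
cv2.imwrite("pics/w5c.png",cv2.resize(np.clip(z*6,0,255).astype(np.uint8),None,fx=5,fy=5,interpolation=cv2.INTER_CUBIC))
P=np.array([onz(c,p,.012)[:2] for p in((277.5,118),(445.5,119.5),(431.5,304.5),(282,304))]);print(P.round(4).tolist(),P.mean(0).round(4))
for i in range(4):
    d=P[(i+1)%4]-P[i];print(np.linalg.norm(d).round(4),np.degrees(np.arctan2(d[1],d[0])).round(2))
E
```

```text
[[0.558, 0.1331], [0.7416, 0.1077], [0.7182, -0.1271], [0.5248, -0.1012]] [0.6356 0.0031]
0.1853 -7.9
0.2359 -95.69
0.1951 172.39
0.2367 81.93
```

View pics/w5c.png

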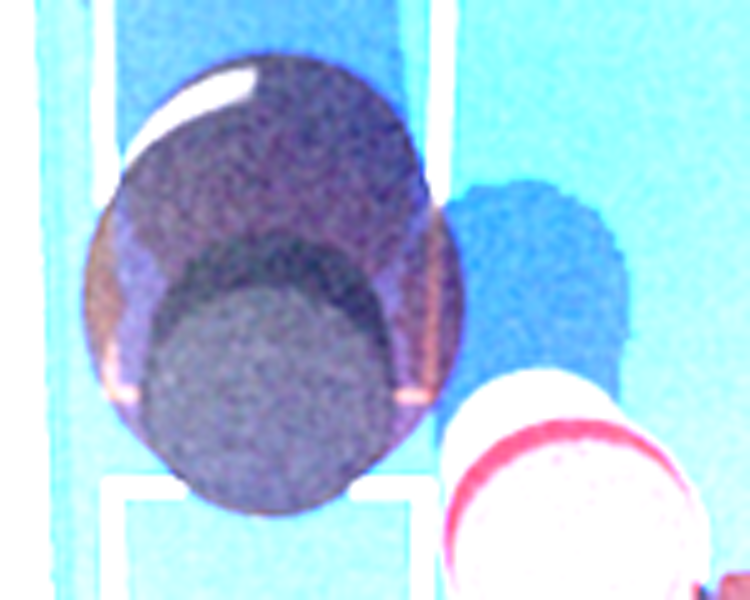

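```bash
python3 - <<'E'
from h import *
c=load("w5.npz")
print(onz(c,(323.3,210.0),.169).round(4),onz(c,(270+141/5,210),.169).round(4),onz(c,(270+394/5,210),.169).round(4))
E
python3 plan.py 0.6 0.0727 0.16 -7.5
```

```text
[0.6    0.0738 0.169 ] [0.5819 0.0761 0.169 ] [0.6184 0.0714 0.169 ]
pos [0.599  0.0738 0.2655] t 15.82 F [-0.1 -0.3  0. ] gap 0.0877
tool z heading -7.34 y heading 82.66 tilt 0.04
units tool-axes now [ 3.518 -0.036  0.04 ]
roll units 0.031 then units [ 3.518 -0.036  0.04 ]
```

>>> {"method": "move_arm", "body": {
  "linear": [
    [0.6,-0.02,0.04],
    [0.8,0,0],
    [0.8,0,0],
    [0.6,0,0],
    [0.4,0,0],
    [0.3,0,0],
    [0,0,0],
    [0,0,0]
  ],
  "roll": [0.03,0,0,0,0,0,0,0]
}}

```text
t: 16.82
tool_pos: [0.6013, 0.0714, 0.1607]
tool_rot: [18.8, 89.9, 11.2]
force: [0.9, 0.5, 0.8]
finger_gap: 0.0878
```

>>> {"method": "move_arm", "body": {
  "linear": [
    [0,0,0],
    [0,0,0],
    [0,0,0],
    [0,0,0],
    [0,0,0],
    [0,0,0],
    [0,0,0],
    [0,0,0]
  ],
  "roll": [0,0,0,0,0,0,0,0],
  "grip": 0
}}

```text
t: 17.82
tool_pos: [0.601, 0.0712, 0.1601]
tool_rot: [-6.8, 90.0, -14.4]
force: [1.4, -0.5, -0.4]
finger_gap: 0.0379
```

```bash
python3 plan.py 0.6 0.0727 0.16 -7.5;  python3 -c "
from h import *
grabwrist('w6')"
```

```text
pos [0.601  0.0712 0.1601] t 17.82 F [ 1.4 -0.5 -0.4] gap 0.0379
tool z heading -7.64 y heading 82.36 tilt 0.01
units tool-axes now [ 0.004  0.046 -0.04 ]
roll units -0.027 then units [ 0.004  0.046 -0.04 ]
```

View pics/w6.png

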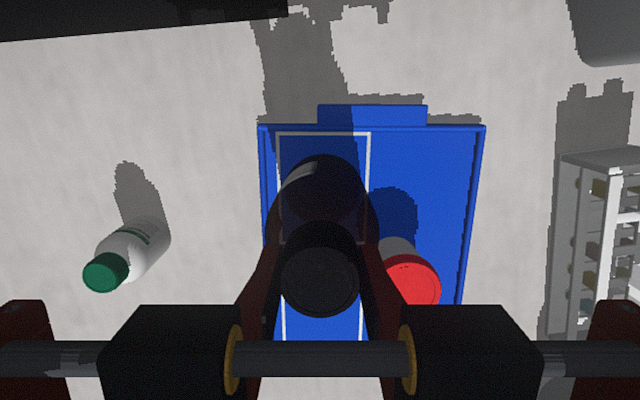

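>>> {"method": "move_arm", "body": {
  "linear": [
    [-0.3,0,0],
    [-0.7,0,0],
    [-1,0,0],
    [-1,0,0],
    [-0.8,0,0],
    [-0.3,0,0],
    [0,0,0]
  ],
  "roll": [0,0,0,0,0,0,0]
}}

```text
t: 18.75
tool_pos: [0.601, 0.0713, 0.2838]
tool_rot: [0.6, 89.9, -7.0]
force: [-0.2, -0.5, -3.9]
finger_gap: 0.0379
```

```bash
python3 plan.py 0.535 0.289 0.28 -7.5
```

```text
pos [0.601  0.0713 0.2838] t 18.75 F [-0.2 -0.5 -3.9] gap 0.0379
tool z heading -7.64 y heading 82.36 tilt 0.06
units tool-axes now [ 0.124  6.901 -3.145]
roll units -0.028 then units [ 0.124  6.908 -3.129]
```

>>> {"method": "move_arm", "body": {
  "linear": [
    [0,0.4,-0.2],
    [0,0.9,-0.4],
    [0,1,-0.45],
    [0,1,-0.45],
    [0,1,-0.45],
    [0,1,-0.45],
    [0,0.9,-0.4],
    [0,0.7,-0.34]
  ],
  "roll": [0,0,0,0,0,0,0,0]
}}

```text
t: 19.75
tool_pos: [0.5332, 0.2911, 0.2821]
tool_rot: [-172.4, 89.9, -179.9]
force: [-0.5, 0.1, -3.6]
finger_gap: 0.0376
```

>>> {"method": "move_arm", "body": {
  "linear": [
    [0,0,0],
    [0.8,0,0],
    [1,0,0],
    [1,0,0],
    [0.6,0,0],
    [0.3,0,0],
    [0.2,0,0],
    [0,0,0]
  ],
  "roll": [0,0,0,0,0,0,0,0]
}}

```text
t: 20.75
tool_pos: [0.5353, 0.289, 0.1664]
tool_rot: [29.6, 90.0, 22.0]
force: [-0.1, -0.1, -4.4]
finger_gap: 0.0377
```

Contact is expected at about 0.158.

>>> {"method": "move_arm", "body": {
  "linear": [
    [0.15,0,0],
    [0.07,0,0],
    [0,0,0]
  ],
  "roll": [0,0,0]
}}

```text
t: 21.12
tool_pos: [0.5351, 0.2889, 0.1595]
tool_rot: [-108.9, 90.0, -116.5]
force: [-0.6, -0.5, -3.6]
finger_gap: 0.0381
```

>>> {"method": "move_arm", "body": {
  "linear": [
    [0.05,0,0],
    [0.04,0,0],
    [0,0,0]
  ],
  "roll": [0,0,0]
}}

```text
t: 21.5
tool_pos: [0.5354, 0.2895, 0.1581]
tool_rot: [37.2, 89.9, 29.6]
force: [-1.5, -1.3, 4.4]
finger_gap: 0.0378
```

Contact. I'll release and rise, then move towards the cup.

>>> {"method": "move_arm", "body": {
  "linear": [
    [0,0,0],
    [0,0,0],
    [0,0,0],
    [0,0,0],
    [0,0,0]
  ],
  "roll": [0,0,0,0,0],
  "grip": 1
}}

```text
t: 22.12
tool_pos: [0.5351, 0.2889, 0.1568]
tool_rot: [-149.0, 90.0, -156.6]
force: [0.2, 1.1, -0.4]
finger_gap: 0.0845
```

>>> {"method": "move_arm", "body": {
  "linear": [
    [-0.5,0,0],
    [-1,0,0],
    [-1,0,0],
    [-1,0,0],
    [0,0,0]
  ],
  "roll": [0,0,0,0,0]
}}

```text
t: 22.75
tool_pos: [0.5359, 0.29, 0.2653]
tool_rot: [36.3, 89.7, 28.7]
force: [0.6, 0.1, -0.6]
finger_gap: 0.0877
```

```bash
python3 plan.py 0.6568 -0.0036 0.22 -7.5; python3 -c "
from h import *
grabwrist('w7')"
```

```text
pos [0.5359 0.29   0.2653] t 22.75 F [ 0.6  0.1 -0.6] gap 0.0877
tool z heading -7.63 y heading 82.37 tilt 0.29
units tool-axes now [ 1.504 -9.171  5.287]
roll units -0.026 then units [ 1.504 -9.183  5.266]
```

View pics/w7.png

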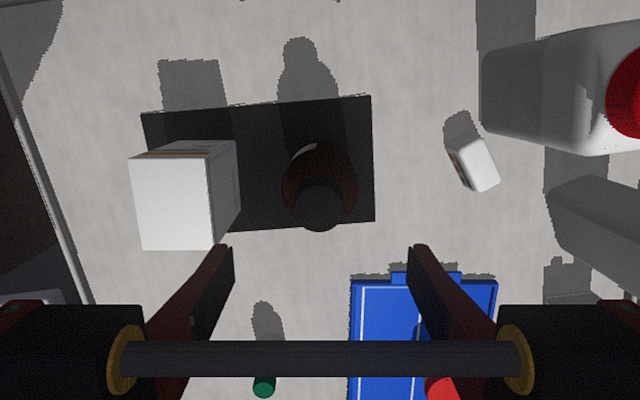

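Bottle (320,190) and carton (180,200) both stand upright on the mat. Next is the cup.

>>> {"method": "move_arm", "body": {
  "linear": [
    [0,-0.5,0.3],
    [0,-1,0.57],
    [0,-1,0.57],
    [0,-1,0.57],
    [0,-1,0.57],
    [0,-1,0.57],
    [0,-1,0.57],
    [0,-1,0.57]
  ],
  "roll": [0,0,0,0,0,0,0,0]
}}

```text
t: 23.8
tool_pos: [0.6328, 0.0458, 0.2605]
tool_rot: [-153.2, 89.9, -160.9]
force: [-0.2, 0.2, 0.0]
finger_gap: 0.0875
```

>>> {"method": "move_arm", "body": {
  "linear": [
    [0.5,-1,0.57],
    [0.7,-0.67,0.4],
    [0,0,0],
    [0,0,0]
  ],
  "roll": [0,0,0,0]
}}

```text
t: 24.3
tool_pos: [0.6545, -0.0031, 0.2258]
tool_rot: [125.7, 89.9, 118.1]
force: [0.0, 0.6, 0.3]
finger_gap: 0.088
```

```bash
python3 - <<'E'
from h import *
c=grabwrist('w8')
for a,ce,s,m in blobs(c,(170,150,60),(179,255,255),500):
    k,_=cv2.findContours(m.astype(np.uint8),0,1);k=max(k,key=cv2.contourArea)
    P=np.array([onz(c,p[0].astype(float),.066)[:2] for p in k],np.float32);e=cv2.fitEllipse(P);print(ce.round(),s,onz(c,ce,.066).round(4),np.round(e[0],4),np.round(e[1],4),cv2.minEnclosingCircle(P))
E
python3 plan.py 0.6568 -0.0036 0.054 -7.5
```

```text
[325. 186.] [295 156  61  61] [ 0.6574 -0.0021  0.066 ] [ 0.6574 -0.0028] [0.0522 0.0551] ((0.6574771404266357, -0.002890716539695859), 0.028133880347013474)
pos [ 0.6547 -0.0027  0.2264] t 24.35 F [ 0.4  0.6 -0.1] gap 0.0875
tool z heading -7.5 y heading 82.5 tilt 0.07
units tool-axes now [ 5.746 -0.028  0.074]
roll units -0.0 then units [ 5.746 -0.028  0.074]
```

View pics/w8.png

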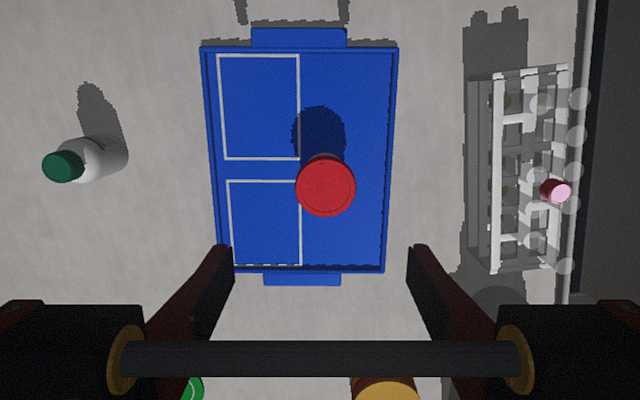

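>>> {"method": "move_arm", "body": {
  "linear": [
    [0.8,-0.02,0.09],
    [1,0,0],
    [1,0,0],
    [1,0,0],
    [0.8,0,0],
    [0.6,0,0],
    [0.5,0,0],
    [0,0,0]
  ],
  "roll": [0,0,0,0,0,0,0,0]
}}

```text
t: 25.35
tool_pos: [0.6571, -0.0054, 0.0541]
tool_rot: [-173.2, 89.9, 179.2]
force: [-0.5, 0.8, 0.6]
finger_gap: 0.0878
```

>>> {"method": "move_arm", "body": {
  "linear": [
    [0,0,0],
    [0,0,0],
    [0,0,0],
    [0,0,0],
    [0,0,0],
    [0,0,0],
    [0,0,0]
  ],
  "roll": [0,0,0,0,0,0,0],
  "grip": 0
}}

```text
t: 26.22
tool_pos: [0.6579, -0.0058, 0.0553]
tool_rot: [-5.8, 90.0, -13.5]
force: [-0.0, -1.1, 5.0]
finger_gap: 0.0552
```

```bash
python3 plan.py 0.6575 -0.003 0.055 -7.5;python3 -c "
from h import *
grabwrist('w9')"
```

```text
pos [ 0.6579 -0.0058  0.0553] t 26.23 F [-0.  -1.1  5. ] gap 0.0552
tool z heading -7.65 y heading 82.35 tilt 0.04
units tool-axes now [ 0.009  0.091 -0.024]
roll units -0.029 then units [ 0.009  0.091 -0.024]
```

View pics/w9.png

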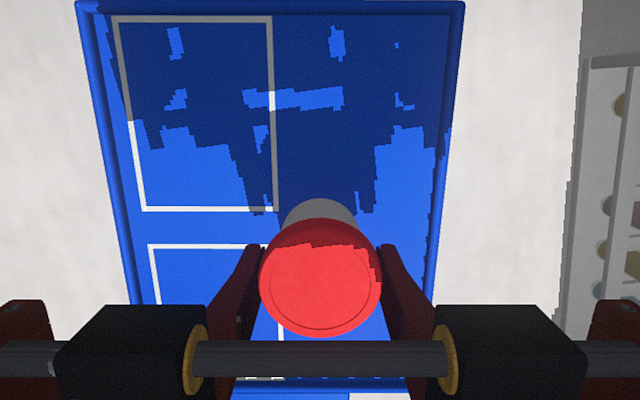

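>>> {"method": "move_arm", "body": {
  "linear": [
    [-0.3,0,0],
    [-0.7,0,0],
    [-1,0,0],
    [-1,0,0],
    [-0.7,0,0],
    [0,0,0]
  ],
  "roll": [0,0,0,0,0,0]
}}

```text
t: 27.02
tool_pos: [0.6585, -0.0055, 0.168]
tool_rot: [5.5, 89.8, -2.1]
force: [-0.6, 0.2, -0.5]
finger_gap: 0.0559
```

```bash
python3 plan.py 0.4207 -0.266 0.165 -7.5; python3 - <<'E'
from h import *
from cell import get_obs
o=get_obs();c=grabwrist('w10')
z=o["tool_pos"][2]+.011
for a,ce,s,m in blobs(c,(170,150,60),(179,255,255),500):
    k,_=cv2.findContours(m.astype(np.uint8),0,1);k=max(k,key=cv2.contourArea)
    P=np.array([onz(c,p[0].astype(float),z)[:2] for p in k],np.float32);e=cv2.fitEllipse(P)
    print(s,np.round(e[0]-o["tool_pos"][:2],4),np.round(e[1],4),np.array(cv2.minEnclosingCircle(P)[0])-o["tool_pos"][:2])
E
```

```text
pos [ 0.6585 -0.0055  0.168 ] t 27.02 F [-0.6  0.2 -0.5] gap 0.0559
tool z heading -7.64 y heading 82.36 tilt 0.19
units tool-axes now [ 0.076 -9.661 -6.701]
roll units -0.029 then units [ 0.076 -9.644 -6.725]
[258 218 125  89] [-0.0007  0.011 ] [0.0419 0.0504] [-0.00123981  0.00593101]
```

View pics/w10.png

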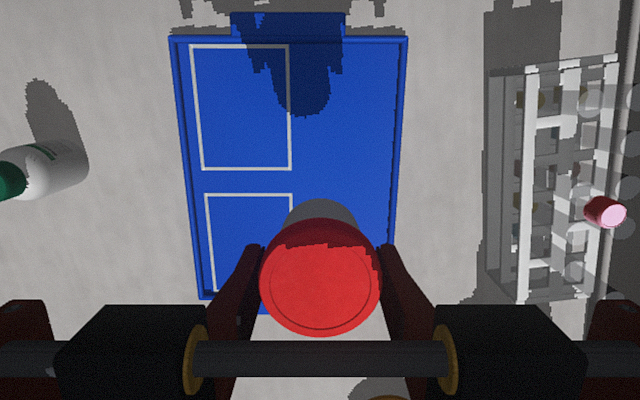

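```bash
python3 - <<'E'
from h import *
c=load('w10.npz');tp=np.array([.6585,-.0055,.168])
for p in((320.5,286),(320.5,281),(320,337),(258,284),(382,284)): print(p,(onz(c,p,tp[2]+.011)-tp).round(4))
E
```

```text
(320.5, 286) [-0.001  0.002  0.011]
(320.5, 281) [-0.0007  0.0044  0.011 ]
(320, 337) [-0.0048 -0.0244  0.011 ]
(258, 284) [-0.0279  0.0066  0.011 ]
(382, 284) [ 0.0257 -0.0007  0.011 ]
```

>>> {"method": "move_arm", "body": {
  "linear": [
    [0,-0.5,-0.35],
    [0,-1,-0.69],
    [0,-1,-0.69],
    [0,-1,-0.69],
    [0,-1,-0.69],
    [0,-1,-0.69],
    [0,-1,-0.69],
    [0,-1,-0.69]
  ],
  "roll": [0,0,0,0,0,0,0,0]
}}

```text
t: 28.08
tool_pos: [0.4709, -0.2095, 0.1646]
tool_rot: [176.5, 89.9, 168.8]
force: [-0.0, -0.9, 0.0]
finger_gap: 0.0554
```

>>> {"method": "move_arm", "body": {
  "linear": [
    [0,-1,-0.69],
    [0,-0.8,-0.55],
    [0,-0.46,-0.28],
    [0,0,0],
    [0,0,0]
  ],
  "roll": [0,0,0,0,0]
}}

```text
t: 28.7
tool_pos: [0.42, -0.2683, 0.1658]
tool_rot: [61.1, 90.0, 53.6]
force: [0.0, -0.4, -0.9]
finger_gap: 0.0555
```

```bash
python3 plan.py 0.421 -0.269 0.056 -7.5;python3 -c "
from h import *
grabwrist('w11')"
```

```text
pos [ 0.42   -0.2683  0.1658] t 28.7 F [ 0.  -0.4 -0.9] gap 0.0555
tool z heading -7.58 y heading 82.42 tilt 0.04
units tool-axes now [ 3.659 -0.022  0.035]
roll units -0.015 then units [ 3.659 -0.022  0.035]
```

View pics/w11.png

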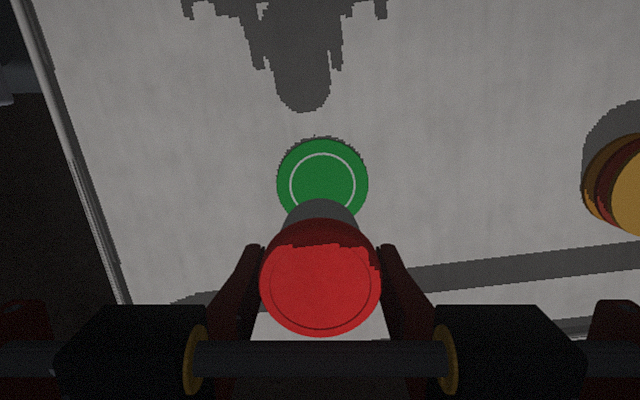

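```bash
python3 - <<'E'
from h import *
c=load('w11.npz');R=c["R"]
for p in((276.5,180),(369,180),(322,136.5)): print(p,onz(c,p,.004).round(4))
g=[b for b in blobs(c,(50,100,30),(85,255,255),200)]
m=sum(b[3] for b in g).astype(np.uint8);k,_=cv2.findContours(m,0,1);k=np.vstack(k)[:,0]
P=np.array([onz(c,p.astype(float),.004)[:2] for p in k],np.float32)
P=P[[ (p[1]<195) for p in k]];
from scipy.optimize import least_squares
r=least_squares(lambda s:np.hypot(P[:,0]-s[0],P[:,1]-s[1])-s[2],[.42,-.266,.042],loss="soft_l1",f_scale=.001);print(r.x.round(4))
E
```

```text
(276.5, 180) [ 0.3808 -0.2567  0.004 ]
(369, 180) [ 0.463  -0.2677  0.004 ]
(322, 136.5) [ 0.4263 -0.2238  0.004 ]
[ 0.4206 -0.2666  0.031 ]
```

>>> {"method": "move_arm", "body": {
  "linear": [
    [0.6,-0.02,0.035],
    [0.8,0,0],
    [0.8,0,0],
    [0.6,0,0],
    [0.4,0,0],
    [0.3,0,0],
    [0.15,0,0],
    [0,0,0]
  ],
  "roll": [0,0,0,0,0,0,0,0]
}}

```text
t: 29.75
tool_pos: [0.4205, -0.27, 0.0564]
tool_rot: [-45.5, 90.0, -53.2]
force: [-0.1, 0.9, 0.0]
finger_gap: 0.0555
```

>>> {"method": "move_arm", "body": {
  "linear": [
    [0.05,0,0],
    [0.05,0,0],
    [0,0,0]
  ],
  "roll": [0,0,0]
}}

```text
t: 30.12
tool_pos: [0.4204, -0.27, 0.0534]
tool_rot: [-52.8, 90.0, -60.4]
force: [0.1, -0.2, -0.7]
finger_gap: 0.0553
```

>>> {"method": "move_arm", "body": {
  "linear": [
    [0.02,0,0],
    [0.02,0,0],
    [0,0,0]
  ],
  "roll": [0,0,0]
}}

```text
t: 30.5
tool_pos: [0.4205, -0.2701, 0.0532]
tool_rot: [-87.9, 89.9, -95.5]
force: [-3.6, 1.8, 12.0]
finger_gap: 0.0553
```

>>> {"method": "move_arm", "body": {
  "linear": [
    [-0.02,0,0],
    [0,0,0],
    [0,0,0]
  ],
  "roll": [0,0,0]
}}

```text
t: 30.88
tool_pos: [0.4204, -0.27, 0.0532]
tool_rot: [-82.5, 90.0, -90.1]
force: [-1.9, 0.6, 8.2]
finger_gap: 0.0556
```

>>> {"method": "move_arm", "body": {
  "linear": [
    [0,0,0],
    [0,0,0],
    [0,0,0],
    [0,0,0]
  ],
  "roll": [0,0,0,0],
  "grip": 1
}}

```text
t: 31.38
tool_pos: [0.4204, -0.2699, 0.0527]
tool_rot: [128.1, 90.0, 120.5]
force: [-0.1, -0.6, 0.3]
finger_gap: 0.0875
```

>>> {"method": "move_arm", "body": {
  "linear": [
    [-0.5,0,0],
    [-1,0,0],
    [-1,0,0],
    [-1,0,0],
    [-1,0,0],
    [-1,0,0],
    [-1,0,0],
    [0,0,0]
  ],
  "roll": [0,0,0,0,0,0,0,0]
}}

```text
t: 32.38
tool_pos: [0.4215, -0.2701, 0.2506]
tool_rot: [-32.5, 89.7, -40.1]
force: [-0.0, 0.1, -0.6]
finger_gap: 0.0879
```

```bash
python3 plan.py 0.535 0.29 0.27 -7.5;python3 - <<'E'
from h import *
c=grabwrist('w12')
for nm,lo,hi,z in(("lid",(170,150,60),(179,255,255),.064),("coaster",(50,100,30),(85,255,255),.004)):
  for a,ce,s,m in blobs(c,lo,hi,300):
    k,_=cv2.findContours(m.astype(np.uint8),0,1);k=max(k,key=cv2.contourArea)
    P=np.array([onz(c,p[0].astype(float),z)[:2] for p in k],np.float32);e=cv2.fitEllipse(P);print(nm,s,np.round(e[0],4),np.round(e[1],4),cv2.minEnclosingCircle(P))
E
```

```text
pos [ 0.4215 -0.2701  0.2506] t 32.38 F [-0.   0.1 -0.6] gap 0.0879
tool z heading -7.62 y heading 82.38 tilt 0.27
units tool-axes now [-0.689 19.005  1.274]
roll units -0.024 then units [-0.689 19.002  1.315]
coaster [283 127  73  61] [ 0.4202 -0.2682] [0.0763 0.0796] ((0.4205465614795685, -0.2661328613758087), 0.04147835820913315)
```

View pics/w12.png

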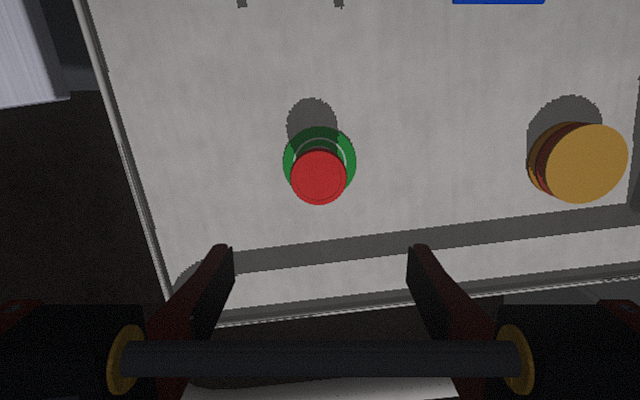

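```bash
python3 - <<'E'
from h import *
c=load('w12.npz');a=c["pixels"].astype(int)
m=((a[...,0]>1.8*a[...,1])&(a[...,0]>1.8*a[...,2])&(a[...,0]>70)).astype(np.uint8);m[:,500:]=0;m[225:]=0
k,_=cv2.findContours(m,0,1);k=max(k,key=cv2.contourArea)
P=np.array([onz(c,p[0].astype(float),.064)[:2] for p in k],np.float32);print(cv2.boundingRect(k),cv2.minEnclosingCircle(P),cv2.fitEllipse(P))
E
```

```text
(290, 151, 57, 54) ((0.4193519949913025, -0.2679549753665924), 0.027362341061234474) ((0.41920438408851624, -0.26824596524238586), (0.05297138914465904, 0.05343775823712349), 85.90211486816406)
```

The cup is on the coaster, about 2 mm off its middle. Now the bottle goes back.

>>> {"method": "move_arm", "body": {
  "linear": [
    [-0.4,0.5,0.06],
    [-0.3,0.9,0.06],
    [0,1,0.06],
    [0,1,0.06],
    [0,1,0.06],
    [0,1,0.06],
    [0,1,0.06],
    [0,1,0.06]
  ],
  "roll": [0,0,0,0,0,0,0,0]
}}

```text
t: 33.42
tool_pos: [0.4637, -0.0496, 0.2687]
tool_rot: [164.8, 89.9, 157.2]
force: [0.8, -0.1, 0.1]
finger_gap: 0.0884
```

>>> {"method": "move_arm", "body": {
  "linear": [
    [0,1,0.06],
    [0,1,0.06],
    [0,1,0.06],
    [0,1,0.06],
    [0,1,0.06],
    [0,1,0.06],
    [0,1,0.06],
    [0,1,0.06]
  ],
  "roll": [0,0,0,0,0,0,0,0]
}}

```text
t: 34.42
tool_pos: [0.5094, 0.1861, 0.2686]
tool_rot: [-174.4, 89.9, 178.0]
force: [0.1, -0.2, -0.7]
finger_gap: 0.0878
```

>>> {"method": "move_arm", "body": {
  "linear": [
    [0,1,0.1],
    [0,1,0.1],
    [0,0.6,0.1],
    [0,0,0],
    [0,0,0]
  ],
  "roll": [0,0,0,0,0]
}}

```text
t: 35.05
tool_pos: [0.529, 0.26, 0.2685]
tool_rot: [-135.1, 89.9, -142.8]
force: [0.2, -0.0, 0.1]
finger_gap: 0.0878
```

```bash
python3 plan.py 0.5353 0.289 0.158 -7.6;python3 -c "
from h import *
c=grabwrist('w13')
cv2.imwrite('pics/w13b.png',np.clip(c['pixels'][:,:,::-1].astype(float)*3,0,255).astype(np.uint8))"
```

```text
pos [0.529  0.26   0.2685] t 35.05 F [ 0.2 -0.   0.1] gap 0.0878
tool z heading -7.61 y heading 82.39 tilt 0.06
units tool-axes now [3.684 0.99  0.083]
roll units -0.003 then units [3.684 0.99  0.083]
```

View pics/w13b.png

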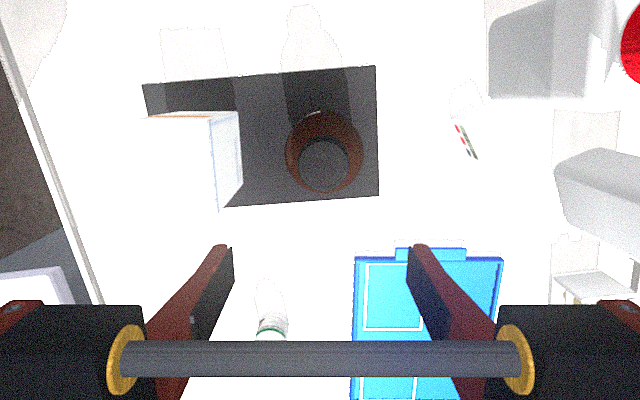

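```bash
python3 - <<'E'
from h import *
c=load('w13.npz');print(onz(c,(323,165.5),.167).round(4))
E
```

```text
[0.5339 0.2914 0.167 ]
```

>>> {"method": "move_arm", "body": {
  "linear": [
    [0,0.6,0.05],
    [0,0.39,0.03],
    [0,0,0],
    [0,0,0]
  ],
  "roll": [0,0,0,0]
}}

```text
t: 35.6
tool_pos: [0.5359, 0.2888, 0.2686]
tool_rot: [-95.1, 90.0, -102.8]
force: [0.2, -0.3, -0.1]
finger_gap: 0.088
```

```bash
python3 plan.py 0.5353 0.289 0.158 -7.6
```

```text
pos [0.5359 0.2888 0.2686] t 35.6 F [ 0.2 -0.3 -0.1] gap 0.088
tool z heading -7.66 y heading 82.34 tilt 0.03
units tool-axes now [ 3.688  0.007 -0.021]
roll units -0.011 then units [ 3.688  0.007 -0.021]
```

>>> {"method": "move_arm", "body": {
  "linear": [
    [0.6,0,-0.02],
    [0.8,0,0],
    [0.8,0,0],
    [0.7,0,0],
    [0.5,0,0],
    [0.28,0,0],
    [0,0,0],
    [0,0,0]
  ],
  "roll": [0,0,0,0,0,0,0,0]
}}

```text
t: 36.6
tool_pos: [0.5356, 0.2898, 0.159]
tool_rot: [39.6, 89.9, 32.0]
force: [0.1, 0.2, -0.2]
finger_gap: 0.0876
```

>>> {"method": "move_arm", "body": {
  "linear": [
    [0,0,0],
    [0,0,0],
    [0,0,0],
    [0,0,0],
    [0,0,0],
    [0,0,0],
    [0,0,0],
    [0,0,0]
  ],
  "roll": [0,0,0,0,0,0,0,0],
  "grip": 0
}}

```text
t: 37.6
tool_pos: [0.5354, 0.2895, 0.1584]
tool_rot: [8.7, 90.0, 1.1]
force: [0.0, -0.1, 0.5]
finger_gap: 0.0379
```

>>> {"method": "move_arm", "body": {
  "linear": [
    [-0.3,0,0],
    [-0.7,0,0],
    [-1,0,0],
    [-1,0,0],
    [-0.8,0,0],
    [-0.3,0,0],
    [0,0,0]
  ],
  "roll": [0,0,0,0,0,0,0]
}}

```text
t: 38.48
tool_pos: [0.5354, 0.2896, 0.282]
tool_rot: [24.8, 89.9, 17.2]
force: [-0.5, -0.6, -3.9]
finger_gap: 0.0378
```

```bash
python3 plan.py 0.6005 0.0714 0.28 -7.6
```

```text
pos [0.5354 0.2896 0.282 ] t 38.48 F [-0.5 -0.6 -3.9] gap 0.0378
tool z heading -7.64 y heading 82.36 tilt 0.06
units tool-axes now [ 0.066 -6.919  3.119]
roll units -0.008 then units [ 0.066 -6.921  3.114]
```

>>> {"method": "move_arm", "body": {
  "linear": [
    [0,-0.4,0.2],
    [0,-0.9,0.4],
    [0,-1,0.45],
    [0,-1,0.45],
    [0,-1,0.45],
    [0,-1,0.45],
    [0,-0.9,0.4],
    [0,-0.72,0.31]
  ],
  "roll": [0,0,0,0,0,0,0,0]
}}

```text
t: 39.48
tool_pos: [0.6002, 0.0682, 0.28]
tool_rot: [-147.7, 89.9, -155.5]
force: [0.1, -0.3, -4.6]
finger_gap: 0.0377
```

>>> {"method": "move_arm", "body": {
  "linear": [
    [0,0,0],
    [0,0,0]
  ],
  "roll": [0,0]
}}

```text
t: 39.72
tool_pos: [0.5997, 0.0714, 0.2807]
tool_rot: [168.9, 89.9, 161.3]
force: [-1.1, 0.4, -3.8]
finger_gap: 0.0377
```

```bash
python3 plan.py 0.6005 0.0714 0.165 -7.6
```

```text
pos [0.5997 0.0714 0.2807] t 39.73 F [-1.1  0.4 -3.8] gap 0.0377
tool z heading -7.64 y heading 82.36 tilt 0.08
units tool-axes now [3.857 0.004 0.031]
roll units -0.007 then units [3.857 0.004 0.031]
```

>>> {"method": "move_arm", "body": {
  "linear": [
    [0.7,0,0.03],
    [1,0,0],
    [0.9,0,0],
    [0.6,0,0],
    [0.4,0,0],
    [0.2,0,0],
    [0.05,0,0],
    [0,0,0]
  ],
  "roll": [0,0,0,0,0,0,0,0]
}}

```text
t: 40.72
tool_pos: [0.6014, 0.0713, 0.1664]
tool_rot: [13.7, 89.9, 6.1]
force: [0.0, -0.4, -3.6]
finger_gap: 0.0381
```

>>> {"method": "move_arm", "body": {
  "linear": [
    [0.05,0,0],
    [0.03,0,0],
    [0,0,0]
  ],
  "roll": [0,0,0]
}}

```text
t: 41.1
tool_pos: [0.6011, 0.0711, 0.1635]
tool_rot: [-25.5, 90.0, -33.2]
force: [-0.9, -0.8, -3.6]
finger_gap: 0.038
```

>>> {"method": "move_arm", "body": {
  "linear": [
    [0.06,0,0],
    [0.04,0,0],
    [0,0,0]
  ],
  "roll": [0,0,0]
}}

```text
t: 41.48
tool_pos: [0.6011, 0.0712, 0.1604]
tool_rot: [50.0, 90.0, 42.4]
force: [-0.9, 0.1, -2.9]
finger_gap: 0.038
```

>>> {"method": "move_arm", "body": {
  "linear": [
    [0.02,0,0],
    [0.01,0,0],
    [0,0,0]
  ],
  "roll": [0,0,0]
}}

```text
t: 41.85
tool_pos: [0.6012, 0.0715, 0.1604]
tool_rot: [11.5, 90.0, 3.9]
force: [-2.2, 0.8, 5.0]
finger_gap: 0.038
```

>>> {"method": "move_arm", "body": {
  "linear": [
    [0,0,0],
    [0,0,0],
    [0,0,0],
    [0,0,0],
    [0,0,0],
    [0,0,0]
  ],
  "roll": [0,0,0,0,0,0],
  "grip": 1
}}

```text
t: 42.6
tool_pos: [0.6011, 0.0712, 0.1595]
tool_rot: [113.9, 90.0, 106.2]
force: [0.7, -0.3, -0.4]
finger_gap: 0.0876
```

>>> {"method": "move_arm", "body": {
  "linear": [
    [-0.5,0,0],
    [-1,0,0],
    [-1,0,0],
    [-1,0,0],
    [0,0,0]
  ],
  "roll": [0,0,0,0,0]
}}

```text
t: 43.22
tool_pos: [0.6022, 0.072, 0.2679]
tool_rot: [14.9, 89.7, 7.2]
force: [-0.1, 0.4, 0.5]
finger_gap: 0.0877
```

```bash
python3 plan.py 0.4061 0.2957 0.26 -7.5;python3 - <<'E'
from h import *
c=grabwrist('w14')
z=c["pixels"][130:250,270:420,::-1].astype(float);z=cv2.GaussianBlur(z,(3,3),0)
cv2.imwrite("pics/w14c.png",cv2.resize(np.clip(z*6,0,255).astype(np.uint8),None,fx=5,fy=5,interpolation=cv2.INTER_CUBIC))
E
```

```text
pos [0.6022 0.072  0.2679] t 43.23 F [-0.1  0.4  0.5] gap 0.0877
tool z heading -7.63 y heading 82.37 tilt 0.28
units tool-axes now [ 0.237  6.523 -7.47 ]
roll units -0.027 then units [ 0.237  6.54  -7.455]
```

View pics/w14c.png

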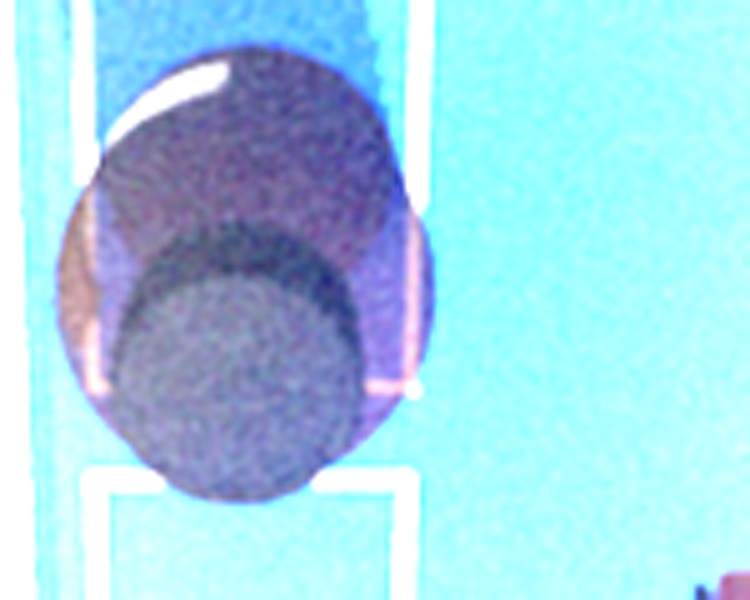

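```bash
python3 - <<'E'
from h import *
c=load("w14.npz")
print(onz(c,(270+239/5,130+387/5),.169).round(4))
E
```

```text
[0.5998 0.0737 0.169 ]
```

>>> {"method": "move_arm", "body": {
  "linear": [
    [0,0.6,-0.7],
    [0,0.9,-1],
    [0,0.9,-1],
    [0,0.9,-1],
    [0,0.9,-1],
    [0,0.9,-1],
    [0,0.9,-1],
    [0,0.52,-0.76]
  ],
  "roll": [0,0,0,0,0,0,0,0]
}}

```text
t: 44.28
tool_pos: [0.4035, 0.2958, 0.2639]
tool_rot: [-153.8, 89.9, -161.3]
force: [-0.1, 0.4, 0.4]
finger_gap: 0.0879
```

>>> {"method": "move_arm", "body": {
  "linear": [
    [0,0,0],
    [0,0,0]
  ],
  "roll": [0,0]
}}

```text
t: 44.52
tool_pos: [0.406, 0.2937, 0.264]
tool_rot: [-105.4, 89.9, -113.1]
force: [0.5, -0.0, -0.2]
finger_gap: 0.0877
```

```bash
python3 plan.py 0.4061 0.2957 0.1005 -7.5
```

```text
pos [0.406  0.2937 0.264 ] t 44.52 F [ 0.5 -0.  -0.2] gap 0.0877
tool z heading -7.69 y heading 82.31 tilt 0.06
units tool-axes now [ 5.45e+00  7.10e-02 -3.00e-03]
roll units -0.037 then units [ 5.45e+00  7.10e-02 -2.00e-03]
```

Bottle measured at (0.5998, 0.0737), against (0.6000, 0.0738) before it was moved. Next I'll grip the carton.

>>> {"method": "move_arm", "body": {
  "linear": [
    [0.8,0.07,0],
    [0.9,0,0],
    [0.9,0,0],
    [0.9,0,0],
    [0.8,0,0],
    [0.6,0,0],
    [0.45,0,0],
    [0,0,0]
  ],
  "roll": [-0.03,0,0,0,0,0,0,0]
}}

```text
t: 45.52
tool_pos: [0.4055, 0.2964, 0.1033]
tool_rot: [-141.5, 89.9, -149.0]
force: [0.4, -0.0, -0.2]
finger_gap: 0.0879
```

>>> {"method": "move_arm", "body": {
  "linear": [
    [0,0,0],
    [0,0,0],
    [0,0,0],
    [0,0,0],
    [0,0,0],
    [0,0,0]
  ],
  "roll": [0,0,0,0,0,0],
  "grip": 0
}}

```text
t: 46.28
tool_pos: [0.4061, 0.2971, 0.1046]
tool_rot: [25.6, 89.9, 18.1]
force: [1.4, -0.3, 5.8]
finger_gap: 0.0661
```

>>> {"method": "move_arm", "body": {
  "linear": [
    [-0.3,0,0],
    [-0.7,0,0],
    [-1,0,0],
    [-1,0,0],
    [-1,0,0],
    [0,0,0]
  ],
  "roll": [0,0,0,0,0,0]
}}

```text
t: 47.02
tool_pos: [0.406, 0.2975, 0.2257]
tool_rot: [34.4, 89.8, 26.9]
force: [0.3, -0.3, -2.8]
finger_gap: 0.0659
```

```bash
python3 plan.py 0.4466 -0.0356 0.22 -7.5
```

```text
pos [0.406  0.2975 0.2257] t 47.02 F [ 0.3 -0.3 -2.8] gap 0.0659
tool z heading -7.49 y heading 82.51 tilt 0.18
units tool-axes now [  0.177 -10.834   2.79 ]
roll units 0.001 then units [  0.177 -10.833   2.791]
```

>>> {"method": "move_arm", "body": {
  "linear": [
    [0,-0.5,0.13],
    [0,-0.9,0.23],
    [0,-1,0.26],
    [0,-1,0.26],
    [0,-1,0.26],
    [0,-1,0.26],
    [0,-1,0.26],
    [0,-1,0.26]
  ],
  "roll": [0,0,0,0,0,0,0,0]
}}

```text
t: 48.02
tool_pos: [0.4328, 0.0678, 0.2227]
tool_rot: [-166.5, 89.9, -174.0]
force: [0.6, -0.9, -3.3]
finger_gap: 0.0653
```

>>> {"method": "move_arm", "body": {
  "linear": [
    [0,-1,0.26],
    [0,-1,0.26],
    [0,-0.9,0.24],
    [0,-0.55,0.13],
    [0,0,0],
    [0,0,0]
  ],
  "roll": [0,0,0,0,0,0]
}}

```text
t: 48.78
tool_pos: [0.4465, -0.0356, 0.2238]
tool_rot: [125.1, 90.0, 117.7]
force: [-0.2, 0.3, -3.4]
finger_gap: 0.0658
```

```bash
python3 plan.py 0.5864 -0.0523 0.22 -7.5
```

```text
pos [ 0.4465 -0.0356  0.2238] t 48.77 F [-0.2  0.3 -3.4] gap 0.0658
tool z heading -7.42 y heading 82.58 tilt 0.04
units tool-axes now [0.126 0.051 4.697]
roll units 0.017 then units [0.126 0.058 4.697]
```

>>> {"method": "move_arm", "body": {
  "linear": [
    [0,0.05,0.4],
    [0,0,0.9],
    [0,0,1],
    [0,0,1],
    [0,0,0.9],
    [0,0,0.5],
    [0,0,0],
    [0,0,0]
  ],
  "roll": [0.02,0,0,0,0,0,0,0]
}}

```text
t: 49.78
tool_pos: [0.5859, -0.0534, 0.2239]
tool_rot: [-168.7, 90.0, -176.3]
force: [0.4, 0.6, -2.9]
finger_gap: 0.0658
```

```bash
python3 plan.py 0.5864 -0.0523 0.11 -7.5;python3 -c "
from h import *
c=grabwrist('w15')"
```

```text
pos [ 0.5859 -0.0534  0.2239] t 49.77 F [ 0.4  0.6 -2.9] gap 0.0658
tool z heading -7.54 y heading 82.46 tilt 0.04
units tool-axes now [3.797 0.039 0.013]
roll units -0.008 then units [3.797 0.039 0.013]
```

View pics/w15.png

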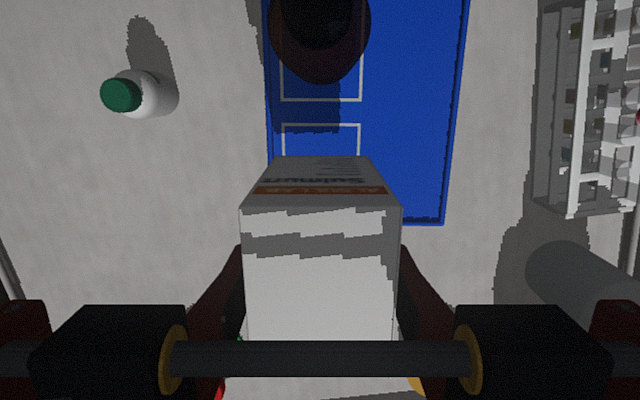

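>>> {"method": "move_arm", "body": {
  "linear": [
    [0.7,0.04,0.01],
    [0.9,0,0],
    [0.9,0,0],
    [0.6,0,0],
    [0.4,0,0],
    [0.2,0,0],
    [0.05,0,0],
    [0,0,0]
  ],
  "roll": [0,0,0,0,0,0,0,0]
}}

```text
t: 50.82
tool_pos: [0.5875, -0.0528, 0.1121]
tool_rot: [-0.7, 89.9, -8.3]
force: [0.1, 0.5, -2.5]
finger_gap: 0.0658
```

>>> {"method": "move_arm", "body": {
  "linear": [
    [0.05,0,0],
    [0,0,0]
  ],
  "roll": [0,0]
}}

```text
t: 51.08
tool_pos: [0.5872, -0.0529, 0.1102]
tool_rot: [-20.6, 90.0, -28.2]
force: [-0.6, 0.5, -2.8]
finger_gap: 0.0658
```

>>> {"method": "move_arm", "body": {
  "linear": [
    [0.06,0.02,-0.02],
    [0.04,0,0],
    [0,0,0]
  ],
  "roll": [0,0,0]
}}

```text
t: 51.45
tool_pos: [0.5866, -0.0521, 0.1069]
tool_rot: [-169.8, 90.0, -177.4]
force: [-0.1, 0.2, -2.7]
finger_gap: 0.066
```

>>> {"method": "move_arm", "body": {
  "linear": [
    [0.03,0,0],
    [0,0,0]
  ],
  "roll": [0,0]
}}

```text
t: 51.7
tool_pos: [0.5867, -0.0521, 0.1067]
tool_rot: [-49.5, 90.0, -57.1]
force: [-2.0, -0.3, 2.8]
finger_gap: 0.0656
```

Contact. Releasing.

>>> {"method": "move_arm", "body": {
  "linear": [
    [0,0,0],
    [0,0,0],
    [0,0,0],
    [0,0,0],
    [0,0,0],
    [0,0,0]
  ],
  "roll": [0,0,0,0,0,0],
  "grip": 1
}}

```text
t: 52.45
tool_pos: [0.5867, -0.0521, 0.1061]
tool_rot: [-24.4, 90.0, -32.0]
force: [1.0, -0.5, 0.3]
finger_gap: 0.0877
```

>>> {"method": "move_arm", "body": {
  "linear": [
    [-0.3,0,0],
    [-0.8,0,0],
    [-1,0,0],
    [-1,0,0],
    [-1,0,0],
    [-1,0,0],
    [0,0,0],
    [0,0,0]
  ],
  "roll": [0,0,0,0,0,0,0,0]
}}

```text
t: 53.45
tool_pos: [0.5863, -0.0523, 0.2588]
tool_rot: [-126.9, 90.0, -134.5]
force: [-0.8, -0.5, -0.7]
finger_gap: 0.0879
```

```bash
python3 plan.py 0.553 0.0161 0.4164 -5.8;python3 - <<'E'
from h import *
from cell import read_camera
c=grabwrist("w16");px=c["pixels"];g=cv2.cvtColor(px,cv2.COLOR_RGB2GRAY)
t=read_camera("top");cv2.imwrite('pics/t2.png',cv2.resize(t['pixels'][130:330,130:430,::-1],None,fx=2.5,fy=2.5))
E
```

```text
pos [ 0.5863 -0.0523  0.2588] t 53.45 F [-0.8 -0.5 -0.7] gap 0.0879
tool z heading -7.59 y heading 82.41 tilt 0.03
units tool-axes now [-5.254  2.111 -1.403]
roll units -0.358 then units [-5.254  2.153 -1.336]
```

View pics/w16.png

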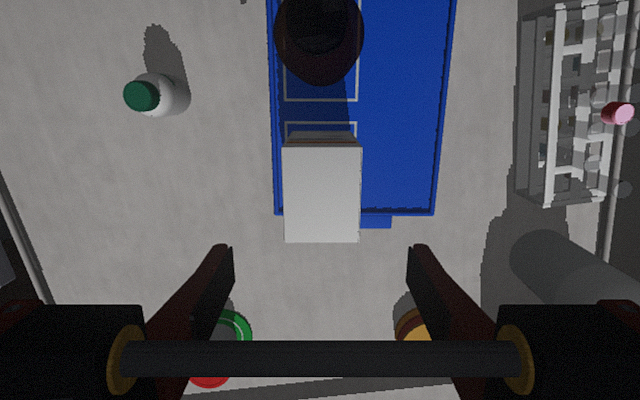

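View pics/t2.png

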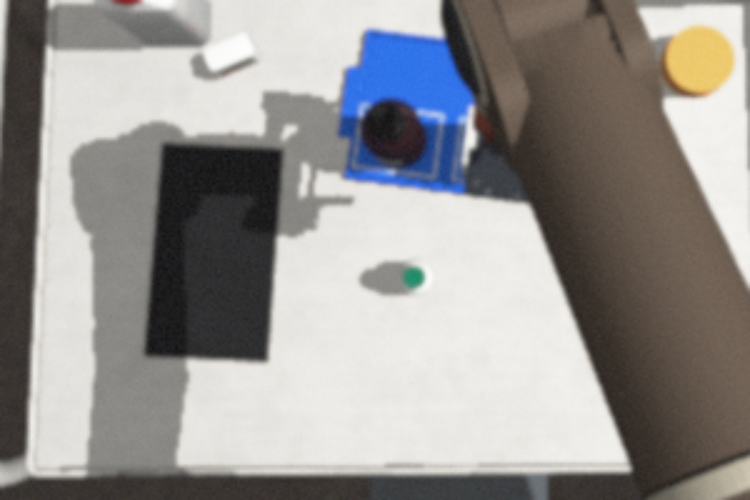

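```bash
python3 - <<'E'
from h import *
def meas(n,dy=0):
    c=load(n);px=c["pixels"];g=cv2.GaussianBlur(cv2.cvtColor(px,cv2.COLOR_RGB2GRAY),(3,3),0)
    gx=np.abs(cv2.Sobel(g,cv2.CV_32F,1,0));gy=np.abs(cv2.Sobel(g,cv2.CV_32F,0,1))
    L=lambda P:(lambda v:(np.array([v[2],v[3],1]),np.array([v[0],v[1],0])))(cv2.fitLine(np.array(P,np.float32),cv2.DIST_HUBER,0,.01,.01).ravel())
    l=L([(279+gx[r,279:290].argmax(),r) for r in range(155,205)]);ri=L([(354+gx[r,354:368].argmax(),r) for r in range(155,205)])
    t=L([(x,140+gy[140:152,x].argmax()) for x in range(292,355)]);b=L([(x,235+gy[235:248,x].argmax()) for x in range(292,355)])
    def X(a,b):
        p=np.cross(np.cross(a[0],a[0]+a[1]),np.cross(b[0],b[0]+b[1]));return p[:2]/p[2]
    W=np.array([onz(c,X(*q),.122)[:2] for q in((t,l),(t,ri),(b,ri),(b,l))])
    print(n,W.mean(0).round(4),[np.degrees(np.arctan2(*(W[(i+1)%4]-W[i])[::-1])).round(1) for i in range(4)])
meas("w2.npz");meas("w16.npz")
E
```

```text
w2.npz [ 0.5859 -0.0542] [np.float64(-7.1), np.float64(-97.6), np.float64(172.9), np.float64(82.6)]
w16.npz [ 0.5858 -0.0541] [np.float64(-7.6), np.float64(-97.8), np.float64(172.4), np.float64(83.0)]
```

>>> {"method": "move_arm", "body": {
  "linear": [
    [-0.8,0.27,-0.17],
    [-0.8,0.27,-0.17],
    [-0.8,0.27,-0.17],
    [-0.8,0.27,-0.17],
    [-0.7,0.27,-0.17],
    [-0.7,0.27,-0.17],
    [-0.65,0.27,-0.17],
    [0,0.27,-0.17]
  ],
  "roll": [-0.2,-0.16,0,0,0,0,0,0]
}}

```text
t: 54.55
tool_pos: [0.5532, 0.0174, 0.4174]
tool_rot: [17.0, 89.9, 11.2]
force: [0.0, -0.2, -0.8]
finger_gap: 0.0878
```

>>> {"method": "move_arm", "body": {
  "linear": [
    [0,0,0],
    [0,0,0]
  ],
  "roll": [0,0]
}}

```text
t: 54.8
tool_pos: [0.5528, 0.0161, 0.4157]
tool_rot: [-159.9, 89.9, -165.7]
force: [-0.3, -0.4, -0.5]
finger_gap: 0.0878
```

```bash
python3 -c "
from h import *
grabwrist('w17')"
```

```text
(no output)
```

View pics/w17.png

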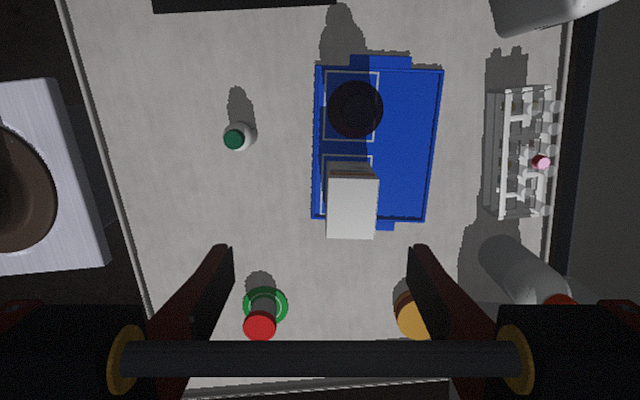

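The view from the first pose is the same as at the start: bottle at (354,108), carton at (352,203), and bystanders unmoved. The cup now stands on the coaster at (262,315). The arm is clear, so I'm handing in.

```bash
python3 -c "
from cell import *
print(job_done())"
```

```text
the job is handed in; nothing more can be done
None
```

The job is done and handed in at about 55 s. The carton and then the bottle went onto the side mat, the cup went onto the coaster, and the bottle and then the carton went back to their places on the tray.

My last checks, all by wrist camera:

| Object | Position before (m) | Position after (m) | Note |
|---|---|---|---|
| Bottle | (0.6000, 0.0738) | (0.5998, 0.0737) | upright |
| Carton | (0.5859, -0.0542) | (0.5858, -0.0541) | turned within about 0.5° of how it was |
| Cup | on the tray | (0.419, -0.268) | coaster centre (0.4206, -0.2661), so about 2 mm off the middle |

- **Bystanders:** the small bottle and dishes showed no movement in the final picture. The timer looked the same in the overhead picture taken just before it. I did not measure any of them numerically.
- **Forces:** the largest force in the readouts was about 12 N, when the cup touched down on the coaster.
- **Disagreement:** different views of the same object differed by 1–3 mm, for example in the tray and coaster centres. No check failed.

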